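Start a test run on the cassette reader

TASK

Start the test on the reader without picking anything up: switch it on at the red rocker switch, then push the loaded tray fully home, then press the green start key right down and let it go. Do not touch the cassette lying in the tray, do not press the grey or the blue key, and leave the gel pump, the dropper bottle and the timer where they stand.

Things in the scene. Friction and masses are not known exactly. Their poses are not given: they have to be found in the camera images.
- reader: Test-cassette reader: white desktop box, 200 mm deep, 190 wide, teal base, dark display on top; fixed. Origin: centre of its underside, on the table; x from front to back (front face at x = -100 mm), y to the left of someone facing its front. Top deck slopes 10 degrees: 66 mm high at the front, 101 at the back. Controls lie at x = -58: red rocker, blue, grey, green key at y = 66, 12, -26, -64.
- power (a joint): The red mains rocker, 31 mm long front to back, 20 mm wide, in a black frame. 0 rad = off (rear half stands up, front half flush), 0.36 rad = on (rear half flush). It starts off. Pressing the rear half down about 5 mm switches it on; it resists with 2 to 3 N all the way and stays as left.
- power_rear (a point): Point on the rocker's surface, on its rear half (the half with the white dot), 2 mm in from its rear end: the place to press. While off it lies 9 mm above the deck. It moves with the rocker.
- tray (a joint): The cassette tray, which slides in and out of the reader's front face along the reader's x axis. 0 m = fully out (so it starts), 0.070 m = fully home, the front plate against the housing. It slides with about 2 N of friction, stays where it is left and has no catch. Push it by its front plate.
- tray_front (a point): Centre of the outer face of the tray's teal front plate, 29 mm above the table. The plate is 70 mm wide, 30 mm high (14 to 44 mm above the table) and 8 mm thick; it stands upright and faces along the reader's -x. It moves with the tray: 178 mm in front of the reader's origin when out, 108 mm when home.
- tray_pocket (a point): Centre of the floor of the tray's pocket, 50 mm behind the outer face of the front plate, 28 mm above the table. The pocket is 76 by 24 mm with rims 5 mm high. It moves with the tray.
- cassette: The loaded white test cassette, 70 by 20 by 5 mm, loose, lying flat in the tray's pocket, long side front to back. Origin: centre of its underside. It rides in with the tray and is not to be touched.
- start_key (a joint): The green start key, a round push key 22 mm across at the right-hand end of the control strip. 0 m = up, 0.004 m = right down. It needs 2 N to move and 4 N at the bottom, and springs back when let go. It moves square to the sloping deck.
- start_key_top (a point): Centre of the top face of the green start key, 8 mm above the deck when up; moves with the key.
- menu_key (a joint): The grey key, round, 18 mm across, 38 mm to the left of the green key; 0 m = up, 0.004 m = down, springs back. Not to be pressed.
- print_key (a joint): The blue key, round, 18 mm across, 76 mm to the left of the green key and 54 mm to the right of the rocker; 0 m = up, 0.004 m = down, springs back. Not to be pressed.
- gel_pump: Bystander: a teal hand-gel pump bottle with a white pump, 60 mm across and 146 mm tall, its spout reaching 44 mm from the axis. Loose. Origin: centre of its underside. It stands beside the reader, about 200 mm left or right of its middle, or in front of the left side.
- buffer_bottle: Bystander: a white dropper bottle with a blue cap, 26 mm across and 70 mm tall. Loose. Origin: centre of its underside. It stands in another of these places.
- timer: Bystander: a white bench timer, 28 mm thick, 64 mm wide and 56 mm tall. Loose. Origin: centre of its underside. It stands in the third of these places.

How it is judged:
By the outcome, as a careful person would: the job done as asked, in the order asked, and still so for the second after the job is handed in, with the robot touching nothing.
It also fails if it takes over 54 s, if anything falls off the work surface, if the arm or the gripper's body presses on something with over 40 N, if the wrist force passes 120 N, or if a joint passes its speed limit or range.

ROBOT

A 6-joint arm with a two-finger parallel gripper is mounted at the origin on the work surface. World frame = base frame: x ahead of the robot, y to its left, z up, the work surface at z = 0. Lengths are in mm, angles in rad, forces in N, time in s.
With the tool pointing down it reaches from about 350 to 875 mm from the base axis. Payload 4.2 kg.
Tool frame: the origin (TCP) lies at the very end of the fingers, on their centre line; the grasp point (between the pads) lies 19 mm behind it; y points along the fingers, z is the direction in which the jaws open and shut, and the axes are right-handed (so a half turn about y gives the same grasp; the last joint's range is limited). The gripper opens to 85 mm and grips with 20 to 120 N. Pads are 22 mm wide; open, the fingers measure 114 mm over their backs; the gripper's body (76 mm by 85 mm) begins 54 mm behind the grasp point. The pads swing forward as they close: fully open they stand 13 mm farther back than shut.
Start: joints at [1.599, 0.385, 0.008, 0, -1.194, -0.259], TCP at [142.941, 608.413, 193.612] pointing down, gripper open.
Joint ranges: [-3.14, 3.14], [-1.21, 2.06], [-1.07, 1.41], [-3.16, 2.05], [-2.99, -0.16], [-3.1, 3.1]. Speed limits (rad/s): [2.79, 2.79, 3.14, 3.14, 3.14, 3.14].

INTERFACE

Orientations are given as a unit quaternion [x, y, z, w].
In Python, from bench import arm gives the robot as it stands.
- The arm moves only by the shell command python3 -m creep 'ROWS'. ROWS is JSON, a list of rows, each an object with "delta_pos": the shift along the tool's x, y, z in mm, a list of three; "rot": the turn, a rotation vector about the tool's x, y, z in rad, a list of three; "jaw": the finger opening in mm, from 0 to 85.4. A call has exactly 10 rows; each row shifts and turns the commanded pose from where the row before left it, along the tool's axes as they then stand; what a row does not reach is not made up. A row lasts 1/12 s, in which the tool goes at most 41.7 mm and 7.16 degrees, less where a joint would pass 70% of its speed; a pose out of reach is approached as far as the arm can. A call is refused whole if a number of a shift passes 41.7 or a number of a turn 0.125, either way. A call with a gripper value outside its range is refused whole. The fingers move at their own pace and stop on an object; the grip force is fixed at half the most. Time passes only in rows, so rows that do not move let the fingers close, or fill a call up. It gives the time, the measured TCP pose, the force and the opening at its end, in the units of the state.
- arm.read_state(): the state, without advancing time (a new reading comes with each control period).
- arm.get_image(name): name is "side" or "top"; returns the picture (400x640x3 uint8, red, green, blue); there is no depth.
- arm.calibration(name): a dict with "intrinsics" (3x3 intrinsics, pixels), "dist_coeffs" ([k1, k2, p1, p2, k3] as OpenCV has them; the pictures are not rectified), "R" (3x3) and "t" (3): a world point X has camera coordinates R X + t. Camera axes: x right, y down, z forward; pixel columns grow to the right and rows downward; lengths in mm; the calibration is good to about 2 mm. A picture is of the moment at which its call begins. calibration takes no time and is no camera call.
- arm.job_done(): hands the job in, once; it reports no verdict.
Trained networks look in the newest picture that a camera, given by its name, has taken for a name from the list of things; names that differ only in an ending like _2 or _b are one class to them, and where a whole thing is asked for, a point or a joint stands for the part that bears it (a point fixed in the world has none). Each returns a list of dicts, best first, with "p" (0 to 1); they miss things now and then, are a little off and sometimes report something else, mostly with a low value. They report only what shows in the picture. A call takes as long as a camera call.
- arm.find_in(camera, target): "location" ([column, row] in pixels, amid what is visible of it).
- arm.masks_of(camera, target): "pixels" (400x640 bool, what is visible of it) and "location" ([column, row] in pixels, amid what is visible of it).
The state is a dict: "clock": time; "joints": joint angles; "joint_vel": joint speeds; "joint_efforts": joint torques, N m; "position": TCP position; "ee_rot": TCP orientation; "contact_force": force on the tool from outside, world axes, zero at the start; "wrist_torque": the same for the moment, N m; "gripper_width": finger opening in mm.
Only numpy, scipy, OpenCV 4.12 (cv2) and the standard library are available. Lean on these libraries where they do the work, as an engineer would, in place of code of your own. Each camera call takes 0.05 s, during which the arm holds its last target. There are 200 camera calls.

## Working session

There is one attempt and no reset: what is moved stays moved. The work goes in short steps, Python scripts to look and compute and a shell command to move; the robot and the scene stay as the last step left them, time stands still between calls to the robot, and variables do not carry over. Pictures are saved under pics/ and viewed, about 8 in all and at most 12, crops included, and the job is handed in when it is done.

```bash
mkdir -p pics; ls; cat > h.py <<'E'
import numpy as np, cv2
from bench import arm
from scipy.spatial.transform import Rotation as Ro
def cal(n):
    c=arm.calibration(n); return [np.array(c[k],float) for k in("intrinsics","dist_coeffs","R","t")]
def ray(n,uv):
    K,d,R,t=cal(n); p=cv2.undistortPoints(np.array([[uv]],float),K,d)[0,0]
    v=R.T@np.r_[p,1]; return -R.T@t, v/np.linalg.norm(v)
def tri(a,b):
    (c1,v1),(c2,v2)=ray("side",a),ray("top",b)
    s=np.linalg.lstsq(np.c_[v1,-v2],c2-c1,rcond=None)[0]
    p,q=c1+s[0]*v1,c2+s[1]*v2; return (p+q)/2,np.linalg.norm(p-q)
def atz(n,uv,z):
    c,v=ray(n,uv); return c+v*(z-c[2])/v[2]
def proj(n,X):
    K,d,R,t=cal(n); return cv2.projectPoints(np.array(X,float).reshape(-1,3),cv2.Rodrigues(R)[0],t,K,d)[0][:,0]
E
python3 - <<'E'
from h import *
for n in("side","top"): cv2.imwrite(f"pics/{n}1.png",arm.get_image(n)[:,:,::-1])
for t in("power_rear","tray_front","start_key_top","menu_key","print_key","tray_pocket","cassette","reader","gel_pump","buffer_bottle","timer"):
    r=[arm.find_in(n,t) for n in("side","top")]
    print(t,[[(np.round(x["location"]),round(x["p"],2)) for x in q[:2]] for q in r])
    if r[0] and r[1]: print("   ",*tri(r[0][0]["location"],r[1][0]["location"]))
s=arm.read_state(); print(s["clock"],s["position"],s["ee_rot"],s["gripper_width"])
print(Ro.from_quat(s["ee_rot"]).as_matrix().round(3))
E
```

```text
pics
power_rear [[], [(array([375., 216.]), 0.62)]]
tray_front [[(array([326., 299.]), 0.61), (array([392., 283.]), 0.48)], [(array([397., 264.]), 0.86)]]
    [ 476.71621661 -131.43009766   44.21464796] 3.2412115229887895
start_key_top [[], [(array([427., 223.]), 0.63)]]
menu_key [[(array([378., 269.]), 0.49)], []]
print_key [[(array([366., 259.]), 0.51)], [(array([427., 223.]), 0.45)]]
    [ 556.42150925 -180.56774599  150.21888045] 33.46309582679482
tray_pocket [[(array([324., 297.]), 0.59)], [(array([391., 259.]), 0.66)]]
    [ 489.45378335 -117.69882324   23.76278757] 2.3262625817992206
cassette [[(array([335., 293.]), 0.69)], [(array([397., 247.]), 0.7), (array([378., 214.]), 0.42)]]
    [ 516.09695333 -131.5680336    26.73725555] 13.95225479373031
reader [[(array([394., 261.]), 0.63), (array([324., 298.]), 0.51)], [(array([405., 198.]), 0.55)]]
    [ 653.35278424 -163.27635954   28.66443403] 0.788207345911052
gel_pump [[(array([475., 320.]), 0.56), (array([389., 284.]), 0.15)], [(array([483., 204.]), 0.58)]]
    [ 626.70103109 -365.43311114   64.4941274 ] 1.7002676648953081
buffer_bottle [[(array([365., 258.]), 0.72), (array([330., 198.]), 0.48)], [(array([325., 190.]), 0.59)]]
    [ 753.48655753   25.05027704 -239.4404715 ] 62.26405853344252
timer [[], [(array([317., 229.]), 0.76)]]
1.2 [142.92383437 608.42764075 193.59653012] [ 0.08140803  0.7024064  -0.70240054 -0.08143374] 85.32776016448852
[[-0.973 -0.    -0.229]
 [ 0.229  0.    -0.973]
 [ 0.    -1.    -0.   ]]
```

```bash
python3 - <<'E'
import cv2
a=cv2.imread("pics/side1.png")[160:360,240:540];b=cv2.imread("pics/top1.png")[140:300,270:530]
cv2.imwrite("pics/c_side.png",cv2.resize(a,(780,520),interpolation=3));cv2.imwrite("pics/c_top.png",cv2.resize(b,(780,480),interpolation=3))
E
```

```text
(no output)
```

View pics/c_side.png

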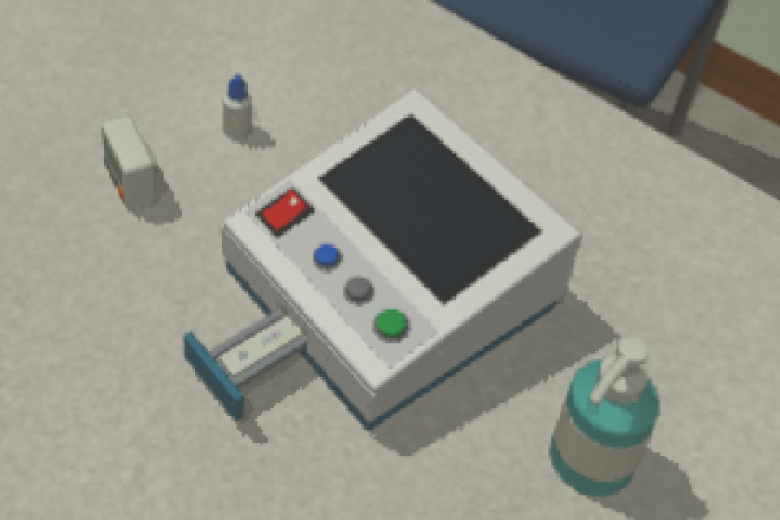

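View pics/c_top.png

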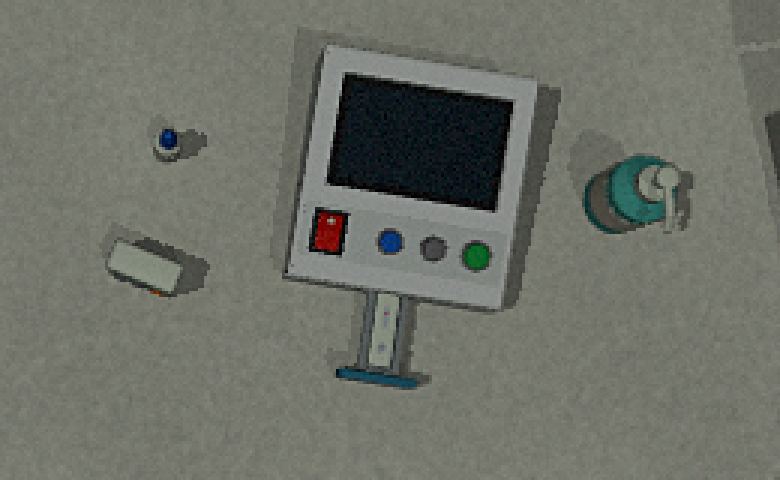

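The top crop (offset 270,140, ×3) shows the rocker at (329,231), blue, grey and green keys at (390,241), (433,248) and (477,256), and the plate at (376,378). The timer and dropper bottle stand to the left of the reader and the pump to the right. Some network labels were wrong: its "start_key_top" in the top view is actually near green, but its side-view hits don't fit. I'll fit the reader pose from corners and keys in both views.

```bash
cat > fit.py <<'E'
from h import *
from scipy.optimize import least_squares
T=np.tan(np.radians(10)); 
def deck(x,y,h=0): return [x-h*np.sin(np.radians(10)),y,66+T*(x+100)+h*np.cos(np.radians(10))]
M=[deck(-100,95),deck(100,95),deck(100,-95),deck(-100,-95),deck(-58,12,7.5),deck(-58,-26,7.5),deck(-58,-64,7.5)]
S=np.array([(224,226),(414,92),(580,237),(373,388),(327,253),(358,286),(391,321)])/2.6+[240,160]
P=np.array([(286,277),(325,46),(537,81),(503,309),(390,240),(433,247),(477,255)])/3+[270,140]
def w(q,m): return np.array(m)@Ro.from_euler('z',q[2]).as_matrix().T+[q[0],q[1],0]
E
python3 - <<'E'
from fit import *
f=lambda q:np.r_[(proj("side",w(q,M))-S).ravel(),(proj("top",w(q,M))-P).ravel()]
r=least_squares(f,[620,-160,0.],loss='soft_l1'); q=r.x; print(q.round(4)); e=f(q).reshape(-1,2).round(1); print(e.tolist())
for n,A in(("side",S),("top",P)):
    g=lambda q:(proj(n,w(q,M))-A).ravel(); print(n,least_squares(g,q).x.round(3))
for a,b in zip(S,P): print([x.round(1) for x in tri(a,b)])
np.save("q.npy",q)
for k,m in dict(rear=deck(-58+13.5,66,9),front=[-178,0,29],green=deck(-58,-64,8)).items(): print(k,w(q,m).round(1),proj("side",w(q,m)).round(0),proj("top",w(q,m)).round(0))
E
```

```text
[ 6.416617e+02 -1.607576e+02 -1.854000e-01]
[[-1.8, -2.4], [-0.1, -2.7], [1.0, -2.1], [0.4, 1.0], [-0.6, -0.1], [-0.2, 0.1], [-0.1, 0.0], [0.4, -0.5], [0.0, -0.8], [1.1, -0.6], [-0.2, 0.3], [0.3, 0.9], [0.4, 0.9], [0.1, 0.5]]
side [ 6.40632e+02 -1.62247e+02 -1.91000e-01]
top [ 6.41892e+02 -1.59787e+02 -1.79000e-01]
[array([562. , -50. ,  57.1]), np.float64(4.3)]
[array([757.4, -86.8,  93.7]), np.float64(0.4)]
[array([ 722.7, -271.8,   93.7]), np.float64(0.2)]
[array([ 526. , -235.2,   68.9]), np.float64(1.2)]
[array([ 588. , -137.7,   78. ]), np.float64(0.2)]
[array([ 580.9, -174.7,   78.2]), np.float64(0.7)]
[array([ 572.8, -212.5,   79.5]), np.float64(0.7)]
rear [608.6 -87.4  84.6] [[354. 236.]] [[381. 212.]]
front [ 466.7 -128.    29. ] [[320. 306.]] [[395. 268.]]
green [ 571.5 -212.7   81.3] [[390. 283.]] [[429. 226.]]
```

```bash
cat > go.py <<'E'
from fit import *
q=np.load("q.npy"); Rr=Ro.from_euler('z',q[2]).as_matrix()
a=np.radians(10); y=Rr@[np.sin(a),0,-np.cos(a)]; z=-Rr[:,1]; RT=np.c_[np.cross(y,z),y,z]
def plan(m):  # target in reader frame
    s=arm.read_state(); p=np.array(s["position"]); R=Ro.from_quat(s["ee_rot"]).as_matrix()
    X=w(q,m); print("tcp in reader",(Rr.T@(p-[q[0],q[1],0])).round(1),"target world",X.round(1))
    print("rot",Ro.from_matrix(R.T@RT).as_rotvec().round(4),"delta(target axes)",(RT.T@(X-p)).round(1),"F tool",(R.T@np.array(s["contact_force"])).round(2),"t",round(s["clock"],2),"jaw",s["gripper_width"])
E
python3 -c "
from go import *
plan(deck(-44.5,66,60))"
```

```text
tcp in reader [-632.   664.1  193.6] target world [599.8 -85.8 134.9]
rot [-0.004  -0.0453  0.1745] delta(target axes) [-558.1  158.   598.1] F tool [0.92 0.25 0.59] t 1.2 jaw 85.32776016448852
```

```bash
python3 -m creep '[{"delta_pos":[0,0,0],"rot":[-0.002,-0.0226,0.0873],"jaw":0},{"delta_pos":[0,0,0],"rot":[-0.002,-0.0226,0.0873],"jaw":0},{"delta_pos":[-20,5.6,21.4],"rot":[0,0,0],"jaw":0},{"delta_pos":[-20,5.6,21.4],"rot":[0,0,0],"jaw":0},{"delta_pos":[-20,5.6,21.4],"rot":[0,0,0],"jaw":0},{"delta_pos":[-20,5.6,21.4],"rot":[0,0,0],"jaw":0},{"delta_pos":[-20,5.6,21.4],"rot":[0,0,0],"jaw":0},{"delta_pos":[-20,5.6,21.4],"rot":[0,0,0],"jaw":0},{"delta_pos":[-20,5.6,21.4],"rot":[0,0,0],"jaw":0},{"delta_pos":[-20,5.6,21.4],"rot":[0,0,0],"jaw":0}]' && python3 -c "
from go import *
plan(deck(-44.5,66,60))"
```

```text
clock: 2.03
position: [274.5, 408.4, 177.4]
ee_rot: [-0.127, -0.696, 0.707, 0.004]
contact_force: [0.5, -0.4, 1.0]
gripper_width: 0.0
tcp in reader [-465.8  491.8  177.4] target world [599.8 -85.8 134.9]
rot [ 0.0007  0.0001 -0.0002] delta(target axes) [-397.2  113.3  425.8] F tool [-0.72 -0.9   0.31] t 2.03 jaw 0.0326051457007808
```

```bash
python3 -m creep '[{"delta_pos":[-20,5.6,21.4],"rot":[0,0,0],"jaw":0},{"delta_pos":[-20,5.6,21.4],"rot":[0,0,0],"jaw":0},{"delta_pos":[-20,5.6,21.4],"rot":[0,0,0],"jaw":0},{"delta_pos":[-20,5.6,21.4],"rot":[0,0,0],"jaw":0},{"delta_pos":[-20,5.6,21.4],"rot":[0,0,0],"jaw":0},{"delta_pos":[-20,5.6,21.4],"rot":[0,0,0],"jaw":0},{"delta_pos":[-20,5.6,21.4],"rot":[0,0,0],"jaw":0},{"delta_pos":[-20,5.6,21.4],"rot":[0,0,0],"jaw":0},{"delta_pos":[-20,5.6,21.4],"rot":[0,0,0],"jaw":0},{"delta_pos":[-20,5.6,21.4],"rot":[0,0,0],"jaw":0}]' && python3 -m creep '[{"delta_pos":[-20,5.6,21.4],"rot":[0,0,0],"jaw":0},{"delta_pos":[-20,5.6,21.4],"rot":[0,0,0],"jaw":0},{"delta_pos":[-20,5.6,21.4],"rot":[0,0,0],"jaw":0},{"delta_pos":[-20,5.6,21.4],"rot":[0,0,0],"jaw":0},{"delta_pos":[-20,5.6,21.4],"rot":[0,0,0],"jaw":0},{"delta_pos":[-20,5.6,21.4],"rot":[0,0,0],"jaw":0},{"delta_pos":[-20,5.6,21.4],"rot":[0,0,0],"jaw":0},{"delta_pos":[-20,5.6,21.4],"rot":[0,0,0],"jaw":0},{"delta_pos":[-20,5.6,21.4],"rot":[0,0,0],"jaw":0},{"delta_pos":[0,0,0],"rot":[0,0,0],"jaw":0}]' && python3 - <<'E'
from go import *
plan(deck(-44.5,66,9))
s=arm.read_state(); p=s["position"]
print(proj("side",p),proj("top",p))
A=arm.get_image("side")[160:360,240:540,::-1];B=arm.get_image("top")[140:300,270:530,::-1]
cv2.imwrite("pics/h.png",np.vstack([cv2.resize(A[20:140,40:200],(640,480),interpolation=3)]))
cv2.imwrite("pics/ht.png",cv2.resize(B,(780,480),interpolation=3))
E
```

```text
clock: 2.87
position: [438.2, 160.0, 157.2]
ee_rot: [-0.127, -0.696, 0.707, 0.003]
contact_force: [1.3, 0.6, 0.2]
gripper_width: 0.1
clock: 3.7
position: [587.1, -65.7, 138.1]
ee_rot: [-0.128, -0.695, 0.707, 0.005]
contact_force: [0.7, 0.5, 0.8]
gripper_width: -0.1
tcp in reader [-71.1  83.4 138.1] target world [608.6 -87.4  84.6]
rot [-0.0011 -0.0042 -0.0008] delta(target axes) [-15.4  56.9  17.4] F tool [-0.68 -0.73 -0.63] t 3.7 jaw -0.14422560940662743
[[339.589737   218.77608507]] [[375.13515714 218.25249471]]
```

View pics/h.png

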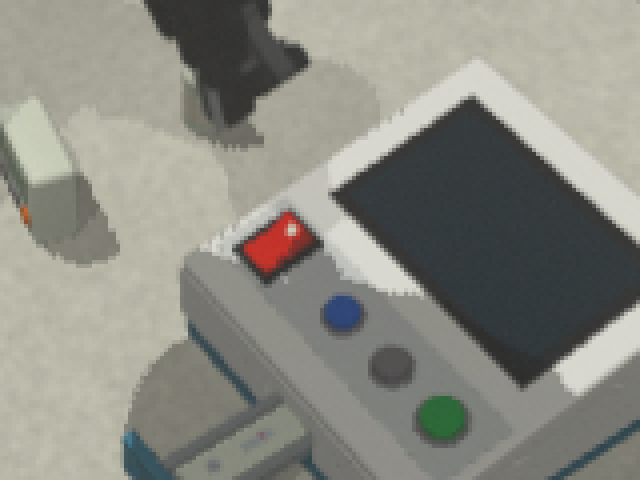

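View pics/ht.png

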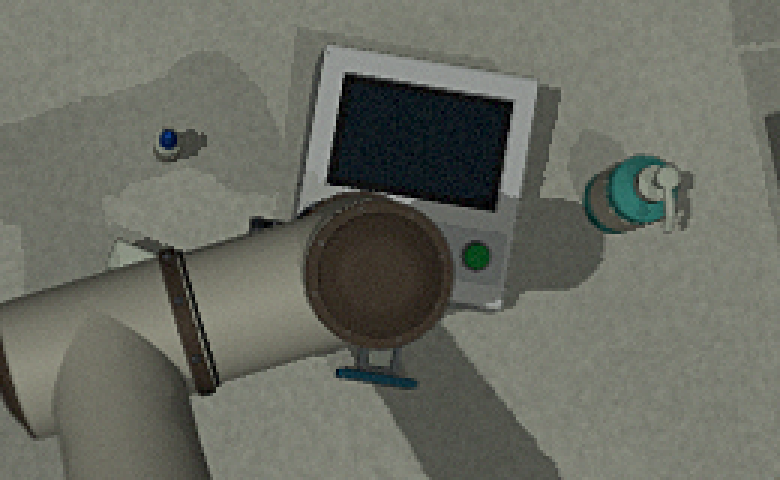

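```bash
python3 - <<'E'
from go import *
plan(deck(-44.5,66,25))
s=arm.read_state(); p=np.array(s["position"]); R=Ro.from_quat(s["ee_rot"]).as_matrix()
for d in(0,-15,-30,-60): print(d,proj("side",p+R[:,1]*d),proj("top",p+R[:,1]*d))
print(cal("side")[2].T@-cal("side")[3])
E
```

```text
tcp in reader [-73.6  85.2 138.1] target world [605.8 -86.9 100.4]
rot [-0.0005 -0.0024  0.0006] delta(target axes) [-17.9  41.4  19.2] F tool [-0.58 -0.9  -0.39] t 3.8 jaw -0.05024979049986411
0 [[338.00163707 218.75924401]] [[374.24329616 219.14619777]]
-15 [[337.06489901 214.32268907]] [[374.81285905 219.47162572]]
-30 [[336.1064743  209.78278743]] [[375.39704115 219.80541104]]
-60 [[334.12136855 200.37761961]] [[376.61157041 220.49937362]]
[  85.03039106 -510.19089143  892.19912421]
```

```bash
python3 -m creep '[{"delta_pos":[-3,0,3.2],"rot":[0,0,0],"jaw":0},{"delta_pos":[-3,0,3.2],"rot":[0,0,0],"jaw":0},{"delta_pos":[-3,4,3.2],"rot":[0,0,0],"jaw":0},{"delta_pos":[-3,7,3.2],"rot":[0,0,0],"jaw":0},{"delta_pos":[-3,7,3.2],"rot":[0,0,0],"jaw":0},{"delta_pos":[-3,7,3.2],"rot":[0,0,0],"jaw":0},{"delta_pos":[0,7,0],"rot":[0,0,0],"jaw":0},{"delta_pos":[0,7,0],"rot":[0,0,0],"jaw":0},{"delta_pos":[0,0,0],"rot":[0,0,0],"jaw":0},{"delta_pos":[0,0,0],"rot":[0,0,0],"jaw":0}]' && python3 - <<'E'
from go import *
plan(deck(-44.5,66,9))
s=arm.read_state(); p=s["position"]
print(proj("side",p))
A=arm.get_image("side")[190:290,290:420,::-1]
cv2.imwrite("pics/h2.png",cv2.resize(A,(780,600),interpolation=0))
E
```

```text
clock: 4.63
position: [605.0, -85.8, 102.3]
ee_rot: [-0.126, -0.696, 0.707, 0.004]
contact_force: [0.8, -0.2, 0.4]
gripper_width: -0.5
tcp in reader [-49.9  66.9 102.3] target world [608.6 -87.4  84.6]
rot [-0.0006  0.0001  0.0015] delta(target axes) [-0.7 18.1  0.9] F tool [-0.89 -0.29 -0.  ] t 4.63 jaw -0.45690031301881445
[[352.47828211 230.87867105]]
```

View pics/h2.png

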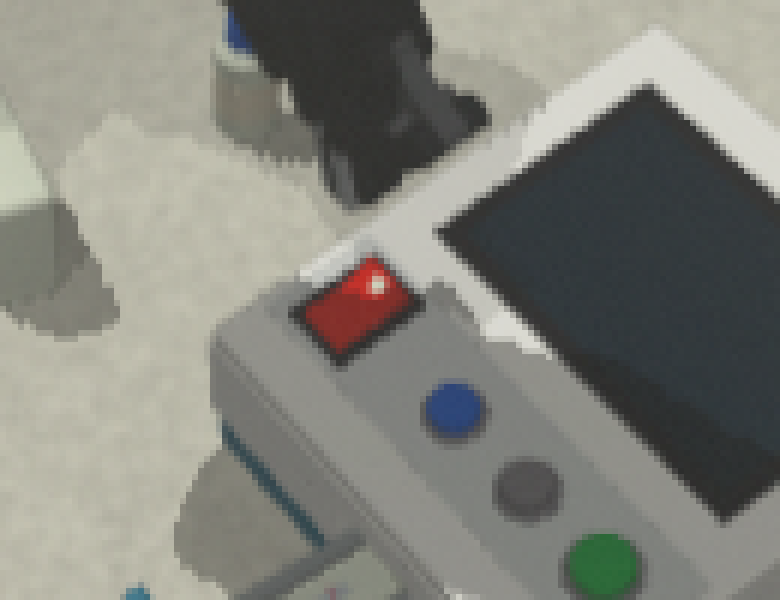

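The network-free projection puts the TCP at (352,231), but the visible fingertip ends near (350,224), about 20 mm short. I'll descend by force feedback.

```bash
python3 -m creep '[{"delta_pos":[0,3,0.3],"rot":[0,0,0],"jaw":0},{"delta_pos":[0,3,0.3],"rot":[0,0,0],"jaw":0},{"delta_pos":[0,3,0.3],"rot":[0,0,0],"jaw":0},{"delta_pos":[0,2,0],"rot":[0,0,0],"jaw":0},{"delta_pos":[0,2,0],"rot":[0,0,0],"jaw":0},{"delta_pos":[0,1,0],"rot":[0,0,0],"jaw":0},{"delta_pos":[0,1,0],"rot":[0,0,0],"jaw":0},{"delta_pos":[0,0,0],"rot":[0,0,0],"jaw":0},{"delta_pos":[0,0,0],"rot":[0,0,0],"jaw":0},{"delta_pos":[0,0,0],"rot":[0,0,0],"jaw":0}]' && python3 - <<'E'
from go import *
plan(deck(-44.5,66,9))
s=arm.read_state(); p=s["position"]
print(proj("side",p))
A=arm.get_image("side")[190:290,290:420,::-1]
cv2.imwrite("pics/h3.png",cv2.resize(A,(780,600),interpolation=0))
E
```

```text
clock: 5.52
position: [607.9, -87.1, 88.6]
ee_rot: [-0.127, -0.696, 0.707, 0.004]
contact_force: [0.2, -0.1, -0.5]
gripper_width: 0.1
tcp in reader [-46.8  66.1  88.6] target world [608.6 -87.4  84.6]
rot [ 0.     -0.0001 -0.0003] delta(target axes) [-0.   4.   0.1] F tool [-0.13  0.5   0.1 ] t 5.52 jaw 0.11287980166700173
[[353.66646203 234.80082133]]
```

View pics/h3.png

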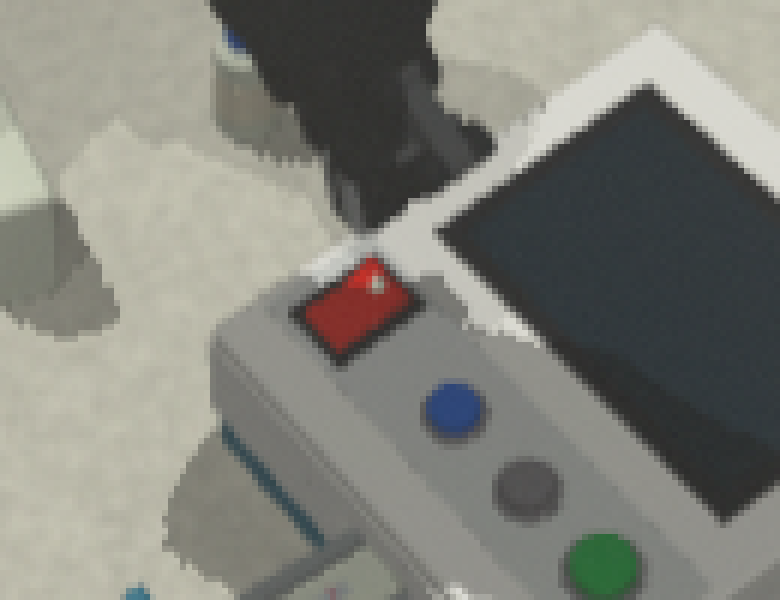

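```bash
python3 -m creep '[{"delta_pos":[0,1,0],"rot":[0,0,0],"jaw":0},{"delta_pos":[0,1,0],"rot":[0,0,0],"jaw":0},{"delta_pos":[0,1,0],"rot":[0,0,0],"jaw":0},{"delta_pos":[0,1,0],"rot":[0,0,0],"jaw":0},{"delta_pos":[0,1,0],"rot":[0,0,0],"jaw":0},{"delta_pos":[0,1,0],"rot":[0,0,0],"jaw":0},{"delta_pos":[0,0,0],"rot":[0,0,0],"jaw":0},{"delta_pos":[0,0,0],"rot":[0,0,0],"jaw":0},{"delta_pos":[0,0,0],"rot":[0,0,0],"jaw":0},{"delta_pos":[0,0,0],"rot":[0,0,0],"jaw":0}]' && python3 - <<'E'
from go import *
plan(deck(-44.5,66,9))
E
```

```text
clock: 6.4
position: [608.9, -87.3, 82.6]
ee_rot: [-0.127, -0.696, 0.707, 0.004]
contact_force: [0.2, 0.1, -0.1]
gripper_width: 0.0
tcp in reader [-45.7  66.1  82.6] target world [608.6 -87.4  84.6]
rot [ 0.0001 -0.0001 -0.0003] delta(target axes) [-0.  -2.   0.1] F tool [-0.13  0.12 -0.12] t 6.4 jaw 0.046558423460891826
```

```bash
python3 -m creep '[{"delta_pos":[0,1,0],"rot":[0,0,0],"jaw":0},{"delta_pos":[0,1,0],"rot":[0,0,0],"jaw":0},{"delta_pos":[0,1,0],"rot":[0,0,0],"jaw":0},{"delta_pos":[0,0.5,0],"rot":[0,0,0],"jaw":0},{"delta_pos":[0,0.5,0],"rot":[0,0,0],"jaw":0},{"delta_pos":[0,0,0],"rot":[0,0,0],"jaw":0},{"delta_pos":[0,0,0],"rot":[0,0,0],"jaw":0},{"delta_pos":[0,0,0],"rot":[0,0,0],"jaw":0},{"delta_pos":[0,0,0],"rot":[0,0,0],"jaw":0},{"delta_pos":[0,0,0],"rot":[0,0,0],"jaw":0}]' && python3 - <<'E'
from go import *
plan(deck(-44.5,66,9))
A=arm.get_image("side")[190:290,290:420,::-1]
cv2.imwrite("pics/h4.png",cv2.resize(A,(780,600),interpolation=0))
E
```

```text
clock: 7.23
position: [609.5, -87.5, 78.7]
ee_rot: [-0.127, -0.696, 0.707, 0.004]
contact_force: [-0.2, -0.6, 0.5]
gripper_width: 0.1
tcp in reader [-45.1  66.1  78.7] target world [608.6 -87.4  84.6]
rot [ 0.     -0.0001 -0.0002] delta(target axes) [-0.1 -6.1  0.1] F tool [-0.01 -0.49  0.58] t 7.23 jaw 0.05838682302629454
```

View pics/h4.png

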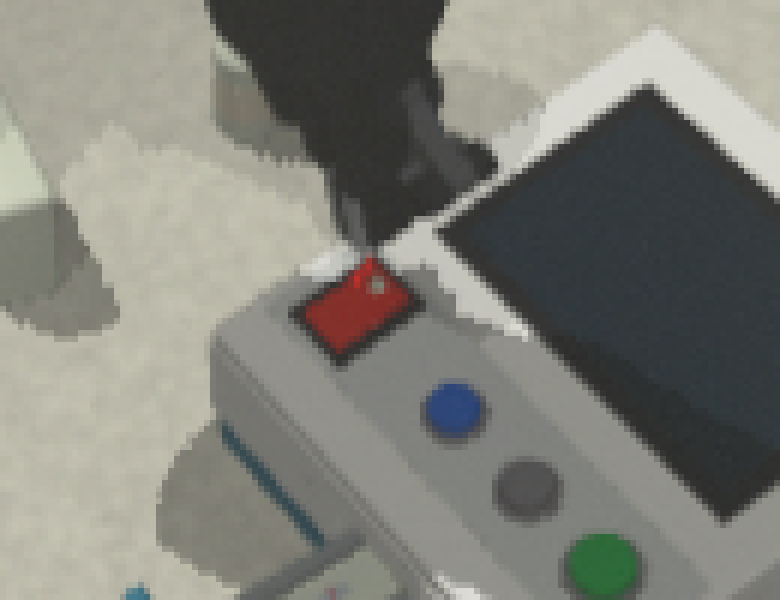

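```bash
python3 -m creep '[{"delta_pos":[0,1,0],"rot":[0,0,0],"jaw":0},{"delta_pos":[0,1,0],"rot":[0,0,0],"jaw":0},{"delta_pos":[0,1,0],"rot":[0,0,0],"jaw":0},{"delta_pos":[0,1,0],"rot":[0,0,0],"jaw":0},{"delta_pos":[0,1,0],"rot":[0,0,0],"jaw":0},{"delta_pos":[0,0,0],"rot":[0,0,0],"jaw":0},{"delta_pos":[0,0,0],"rot":[0,0,0],"jaw":0},{"delta_pos":[0,0,0],"rot":[0,0,0],"jaw":0},{"delta_pos":[0,0,0],"rot":[0,0,0],"jaw":0},{"delta_pos":[0,0,0],"rot":[0,0,0],"jaw":0}]' && python3 - <<'E'
from go import *
plan(deck(-44.5,66,9))
print((Rr.T@(atz("side",(352.5,231.3),78.7)-[q[0],q[1],0])).round(1))
E
```

```text
clock: 8.12
position: [610.4, -87.6, 73.8]
ee_rot: [-0.127, -0.696, 0.707, 0.004]
contact_force: [0.3, 0.1, 0.7]
gripper_width: -0.1
tcp in reader [-44.2  66.1  73.8] target world [608.6 -87.4  84.6]
rot [ 0.     -0.0002 -0.0002] delta(target axes) [ -0.1 -11.    0.1] F tool [-0.43 -0.62 -0.2 ] t 8.12 jaw -0.11592675442347605
[-37.6  81.3  78.7]
```

```bash
python3 -m creep '[{"delta_pos":[0,1,0],"rot":[0,0,0],"jaw":0},{"delta_pos":[0,1,0],"rot":[0,0,0],"jaw":0},{"delta_pos":[0,1,0],"rot":[0,0,0],"jaw":0},{"delta_pos":[0,0,0],"rot":[0,0,0],"jaw":0},{"delta_pos":[0,0,0],"rot":[0,0,0],"jaw":0},{"delta_pos":[0,0,0],"rot":[0,0,0],"jaw":0},{"delta_pos":[0,0,0],"rot":[0,0,0],"jaw":0},{"delta_pos":[0,0,0],"rot":[0,0,0],"jaw":0},{"delta_pos":[0,0,0],"rot":[0,0,0],"jaw":0},{"delta_pos":[0,0,0],"rot":[0,0,0],"jaw":0}]' && python3 - <<'E'
from go import *
plan(deck(-44.5,66,9))
A=arm.get_image("side")[200:270,310:400,::-1]
cv2.imwrite("pics/h5.png",cv2.resize(A,(770,600),interpolation=3))
E
```

```text
clock: 8.95
position: [610.9, -87.7, 70.8]
ee_rot: [-0.127, -0.696, 0.707, 0.004]
contact_force: [0.9, 0.4, -0.2]
gripper_width: 0.2
tcp in reader [-43.7  66.1  70.8] target world [608.6 -87.4  84.6]
rot [ 0.     -0.     -0.0002] delta(target axes) [ -0.1 -14.1   0.1] F tool [-0.73  0.38 -0.55] t 8.95 jaw 0.16566081984712266
```

View pics/h5.png

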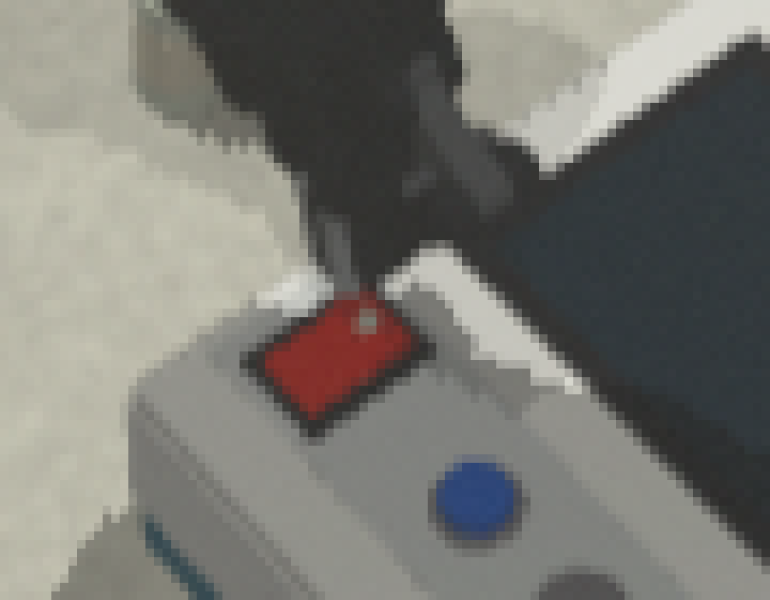

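```bash
python3 -m creep '[{"delta_pos":[0,1,0],"rot":[0,0,0],"jaw":0},{"delta_pos":[0,1,0],"rot":[0,0,0],"jaw":0},{"delta_pos":[0,1,0],"rot":[0,0,0],"jaw":0},{"delta_pos":[0,1,0],"rot":[0,0,0],"jaw":0},{"delta_pos":[0,1,0],"rot":[0,0,0],"jaw":0},{"delta_pos":[0,0,0],"rot":[0,0,0],"jaw":0},{"delta_pos":[0,0,0],"rot":[0,0,0],"jaw":0},{"delta_pos":[0,0,0],"rot":[0,0,0],"jaw":0},{"delta_pos":[0,0,0],"rot":[0,0,0],"jaw":0},{"delta_pos":[0,0,0],"rot":[0,0,0],"jaw":0}]' && python3 - <<'E'
from go import *
plan(deck(-44.5,66,9))
E
```

```text
clock: 9.83
position: [611.8, -87.9, 65.9]
ee_rot: [-0.127, -0.696, 0.707, 0.004]
contact_force: [-0.3, -0.1, 1.1]
gripper_width: 0.3
tcp in reader [-42.8  66.1  65.9] target world [608.6 -87.4  84.6]
rot [ 0.0001 -0.0001 -0.0002] delta(target axes) [ -0.1 -19.    0.1] F tool [ 0.05 -1.12  0.1 ] t 9.83 jaw 0.2949216394787367
```

```bash
python3 -m creep '[{"delta_pos":[0,1,0],"rot":[0,0,0],"jaw":0},{"delta_pos":[0,1,0],"rot":[0,0,0],"jaw":0},{"delta_pos":[0,1,0],"rot":[0,0,0],"jaw":0},{"delta_pos":[0,0,0],"rot":[0,0,0],"jaw":0},{"delta_pos":[0,0,0],"rot":[0,0,0],"jaw":0},{"delta_pos":[0,0,0],"rot":[0,0,0],"jaw":0},{"delta_pos":[0,0,0],"rot":[0,0,0],"jaw":0},{"delta_pos":[0,0,0],"rot":[0,0,0],"jaw":0},{"delta_pos":[0,0,0],"rot":[0,0,0],"jaw":0},{"delta_pos":[0,0,0],"rot":[0,0,0],"jaw":0}]' && python3 - <<'E'
from go import *
plan(deck(-44.5,66,9))
E
```

```text
clock: 10.67
position: [612.3, -88.0, 62.9]
ee_rot: [-0.127, -0.696, 0.707, 0.004]
contact_force: [0.2, 0.7, 0.7]
gripper_width: 0.1
tcp in reader [-42.3  66.1  62.9] target world [608.6 -87.4  84.6]
rot [ 0.     -0.0001 -0.0001] delta(target axes) [ -0.1 -22.1   0.1] F tool [-0.15 -0.69 -0.69] t 10.67 jaw 0.10755973233658589
```

```bash
python3 -m creep '[{"delta_pos":[0,1,0],"rot":[0,0,0],"jaw":0},{"delta_pos":[0,1,0],"rot":[0,0,0],"jaw":0},{"delta_pos":[0,1,0],"rot":[0,0,0],"jaw":0},{"delta_pos":[0,0,0],"rot":[0,0,0],"jaw":0},{"delta_pos":[0,0,0],"rot":[0,0,0],"jaw":0},{"delta_pos":[0,0,0],"rot":[0,0,0],"jaw":0},{"delta_pos":[0,0,0],"rot":[0,0,0],"jaw":0},{"delta_pos":[0,0,0],"rot":[0,0,0],"jaw":0},{"delta_pos":[0,0,0],"rot":[0,0,0],"jaw":0},{"delta_pos":[0,0,0],"rot":[0,0,0],"jaw":0}]' && python3 - <<'E'
from go import *
plan(deck(-44.5,66,9))
A=arm.get_image("side")[200:270,310:400,::-1]
cv2.imwrite("pics/h6.png",cv2.resize(A,(770,600),interpolation=3))
E
```

```text
clock: 11.5
position: [612.8, -88.1, 60.0]
ee_rot: [-0.127, -0.696, 0.707, 0.004]
contact_force: [-1.0, -1.2, 0.2]
gripper_width: 0.2
tcp in reader [-41.8  66.1  60. ] target world [608.6 -87.4  84.6]
rot [ 0.0001 -0.0002 -0.0002] delta(target axes) [ -0.1 -25.1   0.1] F tool [ 0.69 -0.33  1.34] t 11.5 jaw 0.17416258043981866
```

View pics/h6.png

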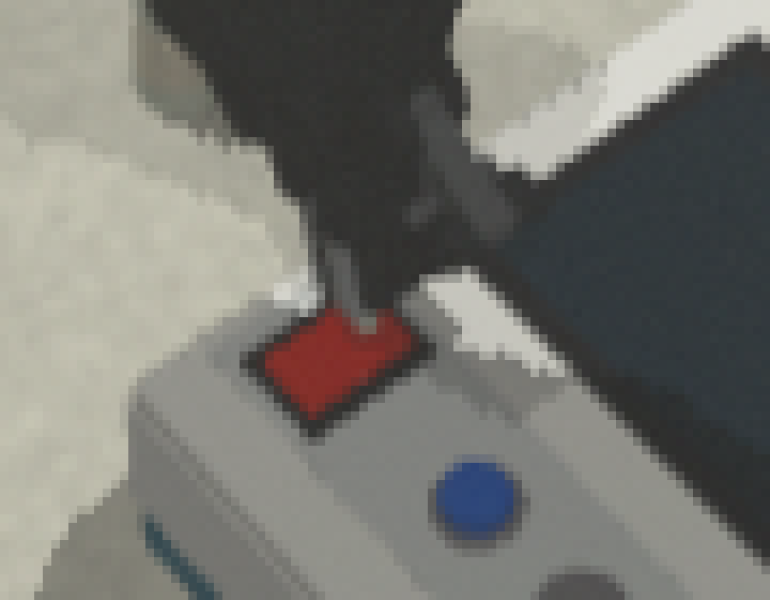

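```bash
python3 -m creep '[{"delta_pos":[0,1,0],"rot":[0,0,0],"jaw":0},{"delta_pos":[0,1,0],"rot":[0,0,0],"jaw":0},{"delta_pos":[0,1,0],"rot":[0,0,0],"jaw":0},{"delta_pos":[0,0,0],"rot":[0,0,0],"jaw":0},{"delta_pos":[0,0,0],"rot":[0,0,0],"jaw":0},{"delta_pos":[0,0,0],"rot":[0,0,0],"jaw":0},{"delta_pos":[0,0,0],"rot":[0,0,0],"jaw":0},{"delta_pos":[0,0,0],"rot":[0,0,0],"jaw":0},{"delta_pos":[0,0,0],"rot":[0,0,0],"jaw":0},{"delta_pos":[0,0,0],"rot":[0,0,0],"jaw":0}]' && python3 - <<'E'
from go import *
plan(deck(-44.5,66,9))
E
```

```text
clock: 12.38
position: [613.3, -88.2, 57.0]
ee_rot: [-0.127, -0.696, 0.707, 0.004]
contact_force: [-0.1, 0.5, 0.1]
gripper_width: 0.3
tcp in reader [-41.3  66.1  57. ] target world [608.6 -87.4  84.6]
rot [ 0.     -0.0001 -0.0001] delta(target axes) [ -0.1 -28.1   0.1] F tool [ 0.2  -0.16 -0.45] t 12.38 jaw 0.3143902438278324
```

```bash
python3 -m creep '[{"delta_pos":[0,1,0],"rot":[0,0,0],"jaw":0},{"delta_pos":[0,1,0],"rot":[0,0,0],"jaw":0},{"delta_pos":[0,1,0],"rot":[0,0,0],"jaw":0},{"delta_pos":[0,0,0],"rot":[0,0,0],"jaw":0},{"delta_pos":[0,0,0],"rot":[0,0,0],"jaw":0},{"delta_pos":[0,0,0],"rot":[0,0,0],"jaw":0},{"delta_pos":[0,0,0],"rot":[0,0,0],"jaw":0},{"delta_pos":[0,0,0],"rot":[0,0,0],"jaw":0},{"delta_pos":[0,0,0],"rot":[0,0,0],"jaw":0},{"delta_pos":[0,0,0],"rot":[0,0,0],"jaw":0}]' && python3 - <<'E'
from go import *
plan(deck(-44.5,66,9))
E
```

```text
clock: 13.22
position: [613.8, -88.3, 54.0]
ee_rot: [-0.127, -0.696, 0.707, 0.004]
contact_force: [0.2, 0.5, 0.2]
gripper_width: 0.1
tcp in reader [-40.7  66.1  54. ] target world [608.6 -87.4  84.6]
rot [ 0.     -0.0001 -0.0002] delta(target axes) [ -0.1 -31.1   0.1] F tool [-0.1  -0.23 -0.54] t 13.22 jaw 0.09964912609261568
```

```bash
cat > asc.py <<'E'
from go import *
def asc(A,r0,r1,c0,c1):
    for r in range(r0,r1):
        s=""
        for p in A[r,c0:c1].astype(int):
            m=p.max(); s+= "R" if p[0]>1.6*p[1]+10 else "#" if m<75 else "+" if m<120 else "." 
        print(r,s)
E
python3 - <<'E'
from asc import *
A=arm.get_image("side"); asc(A,224,254,336,366)
h=cv2.resize(cv2.imread("pics/h6.png")[:,:,::-1],(90,70),interpolation=cv2.INTER_AREA); print(); asc(h,30,52,26,56)
E
```

```text
224 ........+####################+
225 .........++##################+
226 .........++###################
227 ..........+###################
228 ..........+###################
229 ..........+###################
230 ..........+#++################
231 ...........##++###############
232 ...........+#++#############+.
233 ...........+#+++#########+++..
234 ...........+#+++#######++.....
235 ...........+#+++######++......
236 ........+.+#++++######++......
237 .......++##RR++++###+#+++.....
238 ......+##RRRRR+++++RR+#+++....
239 ....++##RRRRRRR+RRRRRR##+++...
240 ...++#RRRRRRRRRRRRRRRR###+++..
241 ..+##RRRRRRRRRRRRRRRR####++++.
242 ..###RRRRRRRRRRRRRR+###+++++++
243 ..+##RRRRRRRRRRRRR####++++++++
244 ...+##RRRRRRRRRRR###++++++++++
245 ....+##RRRRRRRR####+.....+++++
246 .....+##RRRRRR###++........+++
247 ......+##RRR####+...........++
248 .......+##R###++..............
249 ........+####++...............
250 .........+##+.................
251 .........+++..................
252 ..............................
253 ..............................

30 ..........+#+++###############
31 ...........##++###########++.+
32 ...........+#+++#######+......
33 ...........+#+++######+.......
34 ............#+++#####++.......
35 ...........+#+++#####+........
36 ........+.++RR++++++#+++......
37 .......++##RRRR+++RRR#+++.....
38 .....+++#RRRRRR+++RRR+#+++....
39 ....++##RRRRRRRRRRRRRR##++....
40 ...++#RRRRRRRRRRRRRRRR###++...
41 ..+##RRRRRRRRRRRRRRRR####+++..
42 ..###RRRRRRRRRRRRRR+###+++++++
43 ..+##RRRRRRRRRRRRR####++++++++
44 ...+##RRRRRRRRRRR###++...+++++
45 ....+##RRRRRRRR####+.....+++++
46 .....+##RRRRRR###++.........++
47 ......+##RRR####+............+
48 .......+##R###++..............
49 ........+####++...............
50 .........+##+.................
51 .........+++..................
```

```bash
python3 -m creep '[{"delta_pos":[0,1,0],"rot":[0,0,0],"jaw":0},{"delta_pos":[0,1,0],"rot":[0,0,0],"jaw":0},{"delta_pos":[0,1,0],"rot":[0,0,0],"jaw":0},{"delta_pos":[0,1,0],"rot":[0,0,0],"jaw":0},{"delta_pos":[0,0,0],"rot":[0,0,0],"jaw":0},{"delta_pos":[0,0,0],"rot":[0,0,0],"jaw":0},{"delta_pos":[0,0,0],"rot":[0,0,0],"jaw":0},{"delta_pos":[0,0,0],"rot":[0,0,0],"jaw":0},{"delta_pos":[0,0,0],"rot":[0,0,0],"jaw":0},{"delta_pos":[0,0,0],"rot":[0,0,0],"jaw":0}]' && python3 - <<'E'
from asc import *
plan(deck(-44.5,66,9))
A=arm.get_image("side"); asc(A,232,251,336,366)
E
```

```text
clock: 14.1
position: [614.5, -88.4, 50.1]
ee_rot: [-0.127, -0.696, 0.707, 0.004]
contact_force: [-1.0, -0.1, -0.0]
gripper_width: -0.2
tcp in reader [-40.   66.1  50.1] target world [608.6 -87.4  84.6]
rot [ 0.     -0.0002 -0.0002] delta(target axes) [ -0.1 -35.    0.1] F tool [ 0.91 -0.14  0.29] t 14.1 jaw -0.18983272057120665
232 ...........+#++###############
233 ...........+#+++#############+
234 ...........+#+++##########++..
235 ...........+#+++########+.....
236 ........+.+###++#######+......
237 .......++##RR+++#######++.....
238 ......++#RRRRR+++###R+#+++....
239 ....++##RRRRRR+++++RRR##+++...
240 ...++#RRRRRRRRR+RRRRRR###+++..
241 ..+##RRRRRRRRRRRRRRRR####++++.
242 ..###RRRRRRRRRRRRRR+###+++++++
243 ..+##RRRRRRRRRRRRR####++++++++
244 ...+##RRRRRRRRRRR###++++++++++
245 ....+##RRRRRRRR####+.....+++++
246 .....+##RRRRRR###++.......++++
247 ......+##RRR####+...........++
248 .......+##R###++.............+
249 ........+####++...............
250 .........+##+.................
```

```bash
python3 -m creep '[{"delta_pos":[0,1,0],"rot":[0,0,0],"jaw":0},{"delta_pos":[0,0.5,0],"rot":[0,0,0],"jaw":0},{"delta_pos":[0,0.5,0],"rot":[0,0,0],"jaw":0},{"delta_pos":[0,0.5,0],"rot":[0,0,0],"jaw":0},{"delta_pos":[0,0.5,0],"rot":[0,0,0],"jaw":0},{"delta_pos":[0,0.5,0],"rot":[0,0,0],"jaw":0},{"delta_pos":[0,0.5,0],"rot":[0,0,0],"jaw":0},{"delta_pos":[0,0.5,0],"rot":[0,0,0],"jaw":0},{"delta_pos":[0,0.5,0],"rot":[0,0,0],"jaw":0},{"delta_pos":[0,0,0],"rot":[0,0,0],"jaw":0}]' && python3 - <<'E'
from asc import *
plan(deck(-44.5,66,9))
A=arm.get_image("side"); asc(A,234,251,336,366)
cv2.imwrite("pics/h7.png",cv2.resize(A[190:290,290:420,::-1],(780,600),interpolation=3))
E
```

```text
clock: 14.98
position: [615.9, -88.6, 45.4]
ee_rot: [-0.127, -0.696, 0.707, 0.003]
contact_force: [0.7, -0.4, 2.5]
gripper_width: -0.1
tcp in reader [-38.7  66.2  45.4] target world [608.6 -87.4  84.6]
rot [ 0.0002  0.0001 -0.0012] delta(target axes) [  0.5 -39.9   0.2] F tool [-1.17 -2.29  0.3 ] t 14.98 jaw -0.06756312438136272
234 ...........+#+++##############
235 ..........++##++############+.
236 ........++####++########++....
237 .......++##R+#+++######++.....
238 ......++#RRRR++++######++.....
239 ....++#RRRRRRR+++###+R##+++...
240 ...++#RRRRRRRRR+++#+RR###+++..
241 ..+##RRRRRRRRRRR+RRRR####++++.
242 ..###RRRRRRRRRRRRRR+###+++++++
243 ..+##RRRRRRRRRRRRR####++++++++
244 ...+##RRRRRRRRRRR###++++++++++
245 ....+##RRRRRRRR####+...+++++++
246 .....+##RRRRRR###++.......++++
247 ......+##RRR####+..........+++
248 .......+##R###++.............+
249 ........+####++...............
250 .........+##+.................
```

```bash
python3 -m creep '[{"delta_pos":[0,0.5,0],"rot":[0,0,0],"jaw":0},{"delta_pos":[0,0.5,0],"rot":[0,0,0],"jaw":0},{"delta_pos":[0,0.5,0],"rot":[0,0,0],"jaw":0},{"delta_pos":[0,0.5,0],"rot":[0,0,0],"jaw":0},{"delta_pos":[0,0.5,0],"rot":[0,0,0],"jaw":0},{"delta_pos":[0,0.5,0],"rot":[0,0,0],"jaw":0},{"delta_pos":[0,0,0],"rot":[0,0,0],"jaw":0},{"delta_pos":[0,0,0],"rot":[0,0,0],"jaw":0},{"delta_pos":[0,0,0],"rot":[0,0,0],"jaw":0},{"delta_pos":[0,0,0],"rot":[0,0,0],"jaw":0}]' && python3 - <<'E'
from asc import *
plan(deck(-44.5,66,9))
A=arm.get_image("side"); asc(A,234,251,336,366)
E
```

```text
clock: 15.87
position: [616.2, -88.6, 42.4]
ee_rot: [-0.127, -0.696, 0.707, 0.003]
contact_force: [1.8, -0.3, 3.1]
gripper_width: -0.2
tcp in reader [-38.3  66.3  42.4] target world [608.6 -87.4  84.6]
rot [ 0.0003 -0.     -0.0009] delta(target axes) [  0.3 -43.    0.3] F tool [-2.36 -2.74 -0.04] t 15.87 jaw -0.24507290468931428
234 ...........+#+++##############
235 ........++++#+++##############
236 ........++####++############+.
237 .......++##R+#++#########++...
238 ......+++RRR+#+++#######++....
239 ....+++RRRRRR#+++#######+++...
240 ...++RRRRRRRRR+++###+####+++..
241 ..+#RRRRRRRRRRR+++#+R####++++.
242 ..##+RRRRRRRRRRR+R++###++++++.
243 ..+##RRRRRRRRRRRRR####++++++++
244 ...+##RRRRRRRRRRR###++++++++++
245 ....+##RRRRRRRR####+..++++++++
246 .....+##RRRRRR###++.......++++
247 ......+##RRR####+.........++++
248 .......+##+###++............++
249 ........+####++..............+
250 .........+##+.................
```

```bash
python3 -m creep '[{"delta_pos":[0,0.5,0],"rot":[0,0,0],"jaw":0},{"delta_pos":[0,0.5,0],"rot":[0,0,0],"jaw":0},{"delta_pos":[0,0.5,0],"rot":[0,0,0],"jaw":0},{"delta_pos":[0,0.5,0],"rot":[0,0,0],"jaw":0},{"delta_pos":[0,0,0],"rot":[0,0,0],"jaw":0},{"delta_pos":[0,0,0],"rot":[0,0,0],"jaw":0},{"delta_pos":[0,0,0],"rot":[0,0,0],"jaw":0},{"delta_pos":[0,0,0],"rot":[0,0,0],"jaw":0},{"delta_pos":[0,0,0],"rot":[0,0,0],"jaw":0},{"delta_pos":[0,0,0],"rot":[0,0,0],"jaw":0}]' && python3 - <<'E'
from asc import *
plan(deck(-44.5,66,9))
A=arm.get_image("side"); asc(A,234,251,336,366)
E
```

```text
clock: 16.75
position: [616.3, -88.6, 42.2]
ee_rot: [-0.127, -0.696, 0.707, 0.003]
contact_force: [-3.3, 1.6, 13.4]
gripper_width: -0.1
tcp in reader [-38.2  66.3  42.2] target world [608.6 -87.4  84.6]
rot [ 0.      0.0004 -0.0013] delta(target axes) [  0.4 -43.1   0.3] F tool [  1.15 -13.83  -0.99] t 16.75 jaw -0.06910710020386968
234 ..........++#+++##############
235 ..........++#+++##############
236 ........++####++############+.
237 .......+###R+#++#########++...
238 ......+++RRR+#+++#######++....
239 ....+++RRRRRR#+++#######+++...
240 ...++RRRRRRRRR+++###+####+++..
241 ..+#RRRRRRRRRRR+++#+R####+++..
242 ..##+RRRRRRRRRRR+R++###+++++++
243 ..+##RRRRRRRRRRRRR####++++++++
244 ...+##RRRRRRRRRRR###++++++++++
245 ....+##RRRRRRRR####+..+.++++++
246 .....+##RRRRRR###++.....++++++
247 ......+##RRR####+..........+++
248 .......+##+###++.............+
249 ........+####++...............
250 .........+##+.................
```

```bash
python3 -m creep '[{"delta_pos":[0,-3,0],"rot":[0,0,0],"jaw":0},{"delta_pos":[0,-6,0],"rot":[0,0,0],"jaw":0},{"delta_pos":[0,-8,0],"rot":[0,0,0],"jaw":0},{"delta_pos":[0,-8,0],"rot":[0,0,0],"jaw":0},{"delta_pos":[0,-8,0],"rot":[0,0,0],"jaw":0},{"delta_pos":[20,-4,5],"rot":[0,0,0],"jaw":0},{"delta_pos":[20,0,9],"rot":[0,0,0],"jaw":0},{"delta_pos":[20,0,9],"rot":[0,0,0],"jaw":0},{"delta_pos":[20,0,9],"rot":[0,0,0],"jaw":0},{"delta_pos":[20,0,9],"rot":[0,0,0],"jaw":0}]' && python3 - <<'E'
from asc import *
plan([-205,0,-12])
A=arm.get_image("side"); asc(A,230,251,336,366)
cv2.imwrite("pics/h8.png",cv2.resize(A[190:340,250:450,::-1],(800,600),interpolation=3))
E
```

```text
clock: 17.63
position: [504.4, -109.8, 59.6]
ee_rot: [-0.127, -0.696, 0.707, 0.004]
contact_force: [-0.6, 0.4, 0.2]
gripper_width: 0.0
tcp in reader [-144.3   24.7   59.6] target world [ 440.2 -123.   -12. ]
rot [ 0.0001 -0.0002 -0.0003] delta(target axes) [72.2 60.  24.7] F tool [ 0.57 -0.32 -0.29] t 17.63 jaw 0.04357161705272832
230 ............................+#
231 .............................+
232 ................+.............
233 ..............+##+............
234 .............++RR++...........
235 ...........+#+RRRR++..........
236 ..........++RRRRR.R++.........
237 ........+++RRRRR...R++........
238 .......+RRRRRRRR...RR++.......
239 ......RRRRRRRRRRR.RRRR++......
240 ....+RRRRRRRRRRRRRRRRR+#+.....
241 ...+RRRRRRRRRRRRRRRRR+##+.....
242 ..+#RRRRRRRRRRRRRRRR###.......
243 ...++RRRRRRRRRRRRR+###........
244 ....++RRRRRRRRRRR+##..........
245 .....++RRRRRRRR+###...........
246 ......#+RRRRR+###.............
247 .......#+RRR####..............
248 ........#++###+...............
249 ........+####.................
250 .........+#+..................
```

View pics/h8.png

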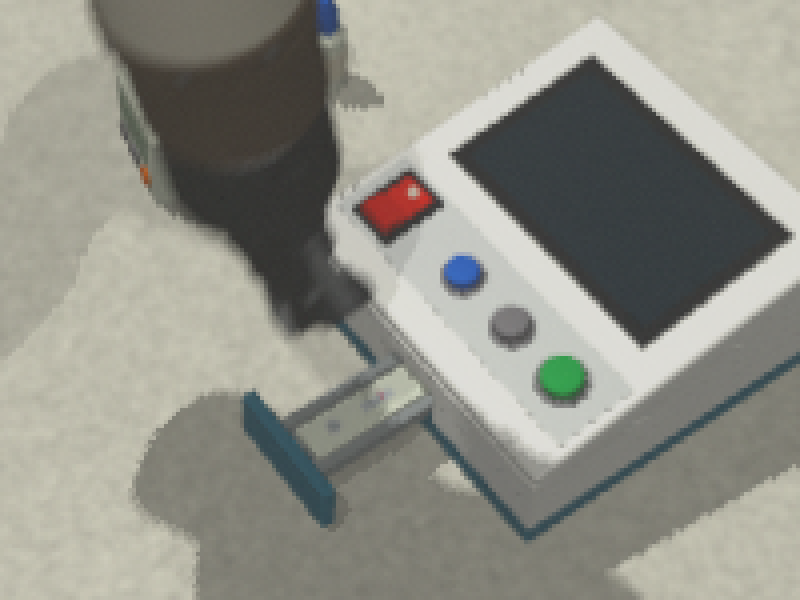

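The rocker now has its front half raised and its rear half down, so it is on. The plate is at crop (290,455) and still out. Next I'll work out where the real tip sits relative to the reported TCP.

```bash
python3 - <<'E'
from asc import *
s=arm.read_state(); p=np.array(s["position"]); R=Ro.from_quat(s["ee_rot"]).as_matrix()
print(s["position"],s["clock"])
f=lambda v:((proj("side",p+R@np.array(v,float))-[250,190])*4).round(0).tolist()
for d in(0,-20,-40,-75):
  print(d,f([0,d,0]),"x+-11",f([11,d,0]),f([-11,d,0]),"z+-15",f([0,d,15]),f([0,d,-15]))
A=arm.get_image("side"); cv2.imwrite("pics/h9.png",cv2.resize(A[190:340,250:450,::-1],(800,600),interpolation=3)); asc(A,240,280,302,350)
E
```

```text
[ 498.41880304 -110.76522085   57.97833692] 17.6833
0 [[300.0, 369.0]] x+-11 [[282.0, 382.0]] [[318.0, 356.0]] z+-15 [[318.0, 390.0]] [[282.0, 348.0]]
-20 [[294.0, 349.0]] x+-11 [[276.0, 362.0]] [[312.0, 336.0]] z+-15 [[312.0, 370.0]] [[276.0, 328.0]]
-40 [[288.0, 328.0]] x+-11 [[270.0, 341.0]] [[307.0, 315.0]] z+-15 [[307.0, 349.0]] [[270.0, 307.0]]
-75 [[278.0, 290.0]] x+-11 [[258.0, 303.0]] [[297.0, 276.0]] z+-15 [[296.0, 311.0]] [[259.0, 268.0]]
240 #############################.........+RRRRRRRRR
241 #############################........+RRRRRRRRRR
242 ############################+.......+#RRRRRRRRRR
243 ############################.........++RRRRRRRRR
244 ###########################...........++RRRRRRRR
245 ###########################............++RRRRRRR
246 ###########################.............#+RRRRR+
247 ###########################..............#+RRR##
248 ###########################...............#++###
249 ###########################...............+####.
250 ############################...............+#+..
251 ############################+...................
252 +#####
[... 773 characters left out ...]
#+.........
267 ............###########++###++++++#####.........
268 ............+#########++#####+++++#####.+.......
269 ............+#################++++###++.........
270 .............#+#+#############+++###+...........
271 .............++++##################+............
272 .............+#+++##############+++++...........
273 ..............#+++#############+..++++..........
274 ..............++++###########++....++++.........
275 ...............+++#####++###+......+++++........
276 ................+++##+...............++++.......
277 .................++.+................++++.......
278 ......................................++++....++
279 .......................................++++...++
```

```bash
python3 -m creep '[{"delta_pos":[15.3,-2.7,6.3],"rot":[0,0,0],"jaw":0},{"delta_pos":[15.3,-2.7,6.3],"rot":[0,0,0],"jaw":0},{"delta_pos":[15.3,-2.7,6.3],"rot":[0,0,0],"jaw":0},{"delta_pos":[15.3,-2.7,6.3],"rot":[0,0,0],"jaw":0},{"delta_pos":[2.4,14,0],"rot":[0,0,0],"jaw":0},{"delta_pos":[2.4,14,0],"rot":[0,0,0],"jaw":0},{"delta_pos":[2.4,14,0],"rot":[0,0,0],"jaw":0},{"delta_pos":[2.4,14,0],"rot":[0,0,0],"jaw":0},{"delta_pos":[2,11,0],"rot":[0,0,0],"jaw":0},{"delta_pos":[0,0,0],"rot":[0,0,0],"jaw":0}]' && python3 - <<'E'
from asc import *
plan([-205,0,-14])
A=arm.get_image("side"); asc(A,270,325,295,340)
cv2.imwrite("pics/h10.png",cv2.resize(A[240:340,270:400,::-1],(780,600),interpolation=3))
E
```

```text
clock: 18.57
position: [438.9, -123.2, -10.3]
ee_rot: [-0.125, -0.695, 0.708, 0.005]
contact_force: [-1.4, 0.1, 0.3]
gripper_width: -0.1
tcp in reader [-206.2   -0.5  -10.3] target world [ 440.2 -123.   -14. ]
rot [-0.0014  0.0004  0.0039] delta(target axes) [-0.6  3.9 -0.5] F tool [ 1.29 -0.49  0.19] t 18.57 jaw -0.053522976856043875
270 ################......................++++...
271 ################+......................+++...
272 ################+.......................+++..
273 #################........................+++.
274 #################+........................+++
275 #################+........................+++
276 ##################..........................+
277 ##################+.........................+
278 ##################+..........................
279 ##################+..........................
280 ###################..........................
281 ###################..........................
282 ###################..........................
283 ###################..........................
284 ##################+..........................
285 #########
[... 1286 characters left out ...]

311 +############++++++#####+.+++++++.....++.....
312 ..############+++++######+.+++++++....+......
313 ..+############+++++######+++++++++..+++.....
314 ...#############+++++######..++++++++++++....
315 ...#+#+#####+###++++#+#####..+++++++++++++...
316 ....#+#####+#####++#++####+...++++++++++++...
317 ....+++###########++++###+.....++++++++++++..
318 .....#+###########++####+......+++++++++++...
319 ......+###############+..........++++++++....
320 .......++############+............+++++++....
321 ........++##########+++............+++++.....
322 ..........++#######+++++............+++......
323 ..........++++####++++++............++.......
324 ...............+++++++++............+++......
```

View pics/h10.png

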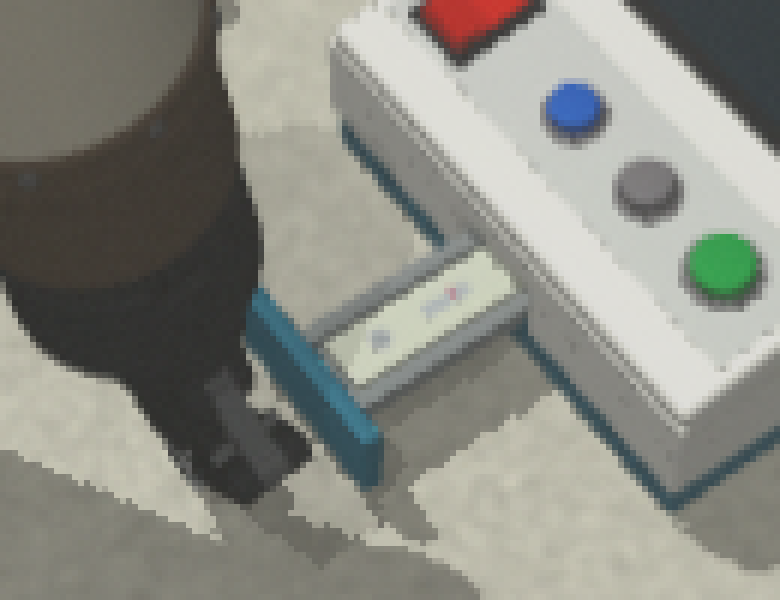

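Tip is at crop (245,500), i.e. pixel (311,323), in front of the plate, which runs from (255,290) to (375,485). Next I'll convert the tip to reader coordinates before pushing.

```bash
python3 - <<'E'
from asc import *
for z in(15,25,35,45): print(z,(Rr.T@(atz("side",(311,322),z)-[q[0],q[1],0])).round(1),"knuckle",(Rr.T@(atz("side",(321,316),z)-[q[0],q[1],0])).round(1))
for z in(70,90): print(z,"knuckle",(Rr.T@(atz("side",(321,316),z)-[q[0],q[1],0])).round(1))
plan([-205,0,-14])
b=arm.find_in("side","tray_front")[:1]; print(b,proj("side",w(q,[-178,0,29])), proj("side",w(q,[[-178,35,44],[-178,-35,44],[-178,-35,14]])))
E
```

```text
15 [-208.1  -12.2   15. ] knuckle [-184.8  -12.7   15. ]
25 [-211.2  -17.1   25. ] knuckle [-188.2  -17.6   25. ]
35 [-214.4  -22.1   35. ] knuckle [-191.6  -22.5   35. ]
45 [-217.5  -27.    45. ] knuckle [-195.   -27.5   45. ]
70 knuckle [-203.5  -39.8   70. ]
90 knuckle [-210.2  -49.7   90. ]
tcp in reader [-205.5   -0.3   -9.3] target world [ 440.2 -123.   -14. ]
rot [-0.0009  0.0003  0.0021] delta(target axes) [ 0.3  4.7 -0.3] F tool [ 0.08 -0.6   0.83] t 18.62 jaw -0.13700075828380018
[{'location': [330.0, 295.2], 'p': 0.61}] [[320.0592173  305.70623785]] [[309.82108203 288.92415791]
 [330.61888055 314.57017132]
 [330.51617181 322.86519063]]
```

```bash
python3 -m creep '[{"delta_pos":[0.9,4.9,0],"rot":[0,0,0],"jaw":0},{"delta_pos":[-3,0.5,0],"rot":[0,0,0],"jaw":0},{"delta_pos":[-4.9,0.87,0],"rot":[0,0,0],"jaw":0},{"delta_pos":[-4.9,0.87,0],"rot":[0,0,0],"jaw":0},{"delta_pos":[-4.9,0.87,0],"rot":[0,0,0],"jaw":0},{"delta_pos":[-4.9,0.87,0],"rot":[0,0,0],"jaw":0},{"delta_pos":[-3.9,0.7,0],"rot":[0,0,0],"jaw":0},{"delta_pos":[-3.9,0.7,0],"rot":[0,0,0],"jaw":0},{"delta_pos":[-3.9,0.7,0],"rot":[0,0,0],"jaw":0},{"delta_pos":[-3.9,0.7,0],"rot":[0,0,0],"jaw":0}]' && python3 - <<'E'
from asc import *
plan([-205,0,-14])
A=arm.get_image("side"); asc(A,276,325,300,345)
E
```

```text
clock: 19.5
position: [477.7, -130.3, -14.0]
ee_rot: [-0.126, -0.696, 0.707, 0.004]
contact_force: [-2.1, 0.4, 1.8]
gripper_width: -0.2
tcp in reader [-166.7   -0.3  -14. ] target world [ 440.2 -123.   -14. ]
rot [-0.0004 -0.0003  0.0012] delta(target axes) [37.7 -6.6 -0.3] F tool [ 1.81 -2.16  0.04] t 19.5 jaw -0.22138031881809409
276 ###############################+.......++++..
277 ###############################........++++..
278 ##############################+.........++++.
279 ##############################+..........++++
280 ##############################............+++
281 #############################+.............+.
282 #############################................
283 ############################+...............+
284 ############################+.............++.
285 ############################+...........+++..
286 ############################...........++....
287 ############################.........++......
288 ############################+......+++.......
289 #############################.....++.........
290 #############################+..++...........
291 .++#########
[... 983 characters left out ...]

311 ..................+++#############++++++++++.
312 ...................++++++#########+++++++++++
313 .....................++++++###+++++++++++++++
314 .........................+++++++++#++++++++++
315 ...........................++++++++++++++++++
316 ...........................++++++++++++++++++
317 .............................+++++++++++++++.
318 ..............................+++++++++++++..
319 ...............................+++++++++++++.
320 ................................+++++++++++++
321 ...................................++++++++..
322 ....................................++++++...
323 .....................................+.++....
324 .............................................
```

```bash
python3 -m creep '[{"delta_pos":[-3.9,0.7,0],"rot":[0,0,0],"jaw":0},{"delta_pos":[-3.9,0.7,0],"rot":[0,0,0],"jaw":0},{"delta_pos":[-3.9,0.7,0],"rot":[0,0,0],"jaw":0},{"delta_pos":[-3.9,0.7,0],"rot":[0,0,0],"jaw":0},{"delta_pos":[-3.9,0.7,0],"rot":[0,0,0],"jaw":0},{"delta_pos":[-3.9,0.7,0],"rot":[0,0,0],"jaw":0},{"delta_pos":[-3.9,0.7,0],"rot":[0,0,0],"jaw":0},{"delta_pos":[-3.9,0.7,0],"rot":[0,0,0],"jaw":0},{"delta_pos":[-3.9,0.7,0],"rot":[0,0,0],"jaw":0},{"delta_pos":[-3.9,0.7,0],"rot":[0,0,0],"jaw":0}]' && python3 - <<'E'
from asc import *
plan([-205,0,-14])
E
```

```text
clock: 20.38
position: [517.1, -137.6, -14.0]
ee_rot: [-0.126, -0.696, 0.707, 0.004]
contact_force: [-3.2, -1.6, -0.0]
gripper_width: 0.1
tcp in reader [-126.6   -0.2  -14. ] target world [ 440.2 -123.   -14. ]
rot [-0.0002 -0.0003  0.0005] delta(target axes) [ 77.2 -13.6  -0.2] F tool [ 2.84 -0.46  2.19] t 20.38 jaw 0.1000716052010771
```

```bash
python3 -m creep '[{"delta_pos":[-2,0.35,0],"rot":[0,0,0],"jaw":0},{"delta_pos":[-2,0.35,0],"rot":[0,0,0],"jaw":0},{"delta_pos":[-1.5,0.26,0],"rot":[0,0,0],"jaw":0},{"delta_pos":[-1,0.18,0],"rot":[0,0,0],"jaw":0},{"delta_pos":[-1,0.18,0],"rot":[0,0,0],"jaw":0},{"delta_pos":[-1,0.18,0],"rot":[0,0,0],"jaw":0},{"delta_pos":[-1,0.18,0],"rot":[0,0,0],"jaw":0},{"delta_pos":[-1,0.18,0],"rot":[0,0,0],"jaw":0},{"delta_pos":[0,0,0],"rot":[0,0,0],"jaw":0},{"delta_pos":[0,0,0],"rot":[0,0,0],"jaw":0}]' && python3 - <<'E'
from asc import *
plan([-205,0,-14])
E
```

```text
clock: 21.22
position: [527.8, -139.3, -13.8]
ee_rot: [-0.127, -0.696, 0.707, 0.004]
contact_force: [-1.1, -1.0, -1.1]
gripper_width: 0.0
tcp in reader [-1.159e+02  1.000e-01 -1.380e+01] target world [ 440.2 -123.   -14. ]
rot [ 0.0002  0.0001 -0.0006] delta(target axes) [ 87.8 -15.3   0.1] F tool [1.04 0.89 1.22] t 21.22 jaw 0.03209152358978799
```

```bash
python3 -m creep '[{"delta_pos":[-1,0.18,0],"rot":[0,0,0],"jaw":0},{"delta_pos":[-1,0.18,0],"rot":[0,0,0],"jaw":0},{"delta_pos":[-0.5,0.09,0],"rot":[0,0,0],"jaw":0},{"delta_pos":[-0.5,0.09,0],"rot":[0,0,0],"jaw":0},{"delta_pos":[-0.5,0.09,0],"rot":[0,0,0],"jaw":0},{"delta_pos":[-0.5,0.09,0],"rot":[0,0,0],"jaw":0},{"delta_pos":[0,0,0],"rot":[0,0,0],"jaw":0},{"delta_pos":[0,0,0],"rot":[0,0,0],"jaw":0},{"delta_pos":[0,0,0],"rot":[0,0,0],"jaw":0},{"delta_pos":[0,0,0],"rot":[0,0,0],"jaw":0}]' && python3 - <<'E'
from asc import *
plan([-205,0,-14])
E
```

```text
clock: 22.05
position: [531.7, -140.2, -13.8]
ee_rot: [-0.127, -0.696, 0.707, 0.004]
contact_force: [-1.6, -1.1, -0.2]
gripper_width: 0.2
tcp in reader [-111.8   -0.   -13.8] target world [ 440.2 -123.   -14. ]
rot [ 0.0001 -0.     -0.0005] delta(target axes) [ 91.8 -16.   -0. ] F tool [ 1.43 -0.02  1.34] t 22.05 jaw 0.19671573754653726
```

```bash
python3 -m creep '[{"delta_pos":[-0.5,0.09,0],"rot":[0,0,0],"jaw":0},{"delta_pos":[-0.5,0.09,0],"rot":[0,0,0],"jaw":0},{"delta_pos":[-0.5,0.09,0],"rot":[0,0,0],"jaw":0},{"delta_pos":[-0.5,0.09,0],"rot":[0,0,0],"jaw":0},{"delta_pos":[-0.5,0.09,0],"rot":[0,0,0],"jaw":0},{"delta_pos":[-0.5,0.09,0],"rot":[0,0,0],"jaw":0},{"delta_pos":[-0.5,0.09,0],"rot":[0,0,0],"jaw":0},{"delta_pos":[0,0,0],"rot":[0,0,0],"jaw":0},{"delta_pos":[0,0,0],"rot":[0,0,0],"jaw":0},{"delta_pos":[0,0,0],"rot":[0,0,0],"jaw":0}]' && python3 - <<'E'
from asc import *
plan([-205,0,-14])
E
```

```text
clock: 22.88
position: [534.0, -140.7, -14.0]
ee_rot: [-0.126, -0.696, 0.707, 0.005]
contact_force: [-4.2, 3.1, 2.8]
gripper_width: -0.1
tcp in reader [-109.5   -0.2  -14. ] target world [ 440.2 -123.   -14. ]
rot [-0.0003 -0.0003  0.0016] delta(target axes) [ 94.  -16.6  -0.2] F tool [ 4.1  -3.57 -2.24] t 22.88 jaw -0.11828973698131558
```

Commanded 3.5 mm, moved 2.3, and the force is up to 4–6 N. I'll press on to confirm the stop.

```bash
python3 -m creep '[{"delta_pos":[-0.5,0.09,0],"rot":[0,0,0],"jaw":0},{"delta_pos":[-0.5,0.09,0],"rot":[0,0,0],"jaw":0},{"delta_pos":[-0.5,0.09,0],"rot":[0,0,0],"jaw":0},{"delta_pos":[-0.5,0.09,0],"rot":[0,0,0],"jaw":0},{"delta_pos":[0,0,0],"rot":[0,0,0],"jaw":0},{"delta_pos":[0,0,0],"rot":[0,0,0],"jaw":0},{"delta_pos":[0,0,0],"rot":[0,0,0],"jaw":0},{"delta_pos":[0,0,0],"rot":[0,0,0],"jaw":0},{"delta_pos":[0,0,0],"rot":[0,0,0],"jaw":0},{"delta_pos":[0,0,0],"rot":[0,0,0],"jaw":0}]' && python3 - <<'E'
from asc import *
plan([-205,0,-14])
E
```

```text
clock: 23.72
position: [534.0, -141.0, -14.3]
ee_rot: [-0.125, -0.696, 0.707, 0.006]
contact_force: [-9.4, 3.6, 7.2]
gripper_width: -0.3
tcp in reader [-109.5   -0.4  -14.3] target world [ 440.2 -123.   -14. ]
rot [-0.0011 -0.0006  0.0051] delta(target axes) [ 94.  -16.9  -0.4] F tool [ 8.55 -8.81 -1.81] t 23.72 jaw -0.26745806405722033
```

```bash
python3 -m creep '[{"delta_pos":[4,-0.7,0],"rot":[0,0,0],"jaw":0},{"delta_pos":[8,-1.4,0],"rot":[0,0,0],"jaw":0},{"delta_pos":[10,-1.74,0],"rot":[0,0,0],"jaw":0},{"delta_pos":[10,-1.74,0],"rot":[0,0,0],"jaw":0},{"delta_pos":[5,-0.87,0],"rot":[0,0,0],"jaw":0},{"delta_pos":[-3.5,-20,0],"rot":[0,0,0],"jaw":0},{"delta_pos":[-4.3,-24.6,0],"rot":[0,0,0],"jaw":0},{"delta_pos":[-4.3,-24.6,0],"rot":[0,0,0],"jaw":0},{"delta_pos":[-3.5,-20,0],"rot":[0,0,0],"jaw":0},{"delta_pos":[0,0,0],"rot":[0,0,0],"jaw":0}]' && python3 - <<'E'
from asc import *
plan(deck(-58,-64,-10))
A=arm.get_image("side")
cv2.imwrite("pics/h11.png",cv2.resize(A[220:340,290:450,::-1],(800,600),interpolation=3))
print(arm.find_in("side","tray_front")[:1],proj("side",w(q,[[-108,0,29],[-108,35,44],[-108,-35,44],[-108,-35,14]])))
E
```

```text
clock: 24.55
position: [504.4, -134.1, 81.7]
ee_rot: [-0.13, -0.696, 0.706, -0.001]
contact_force: [0.7, -0.3, -0.4]
gripper_width: 0.0
tcp in reader [-139.8    0.9   81.7] target world [ 574.6 -213.3   63.6]
rot [ 0.0022  0.001  -0.0118] delta(target axes) [-79.1  32.4  64.9] F tool [-0.69  0.52  0.18] t 24.55 jaw 0.012077721473564479
[{'location': [348.5, 288.5], 'p': 0.78}] [[348.56736673 288.17907522]
 [338.3217647  272.03214763]
 [359.73477258 296.24072655]
 [359.03037441 304.67606446]]
```

View pics/h11.png

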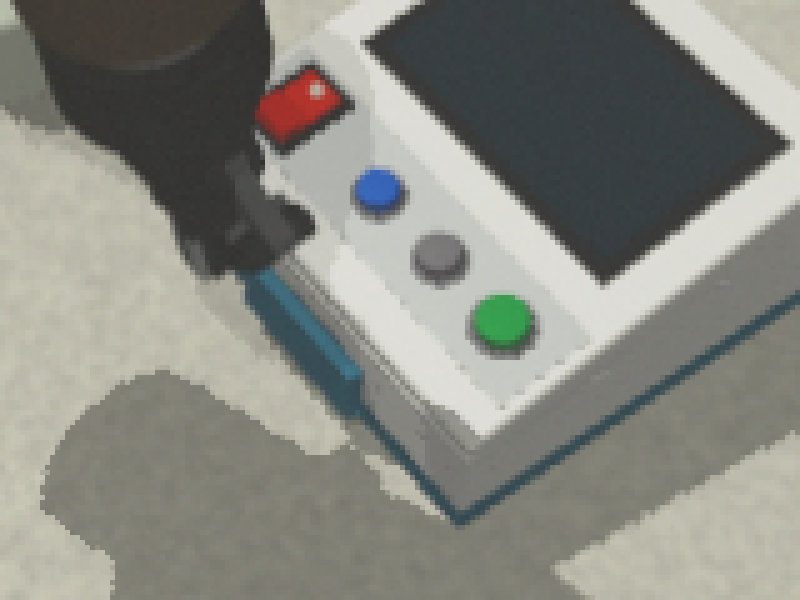

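Tray is home: the front point was found at (348.5,288.5) against an expected (348.6,288.2). Now over the green key.

```bash
python3 -m creep '[{"delta_pos":[-13.2,0,10.8],"rot":[0,0,0],"jaw":0},{"delta_pos":[-13.2,0,10.8],"rot":[0,0,0],"jaw":0},{"delta_pos":[-13.2,0,10.8],"rot":[0,0,0],"jaw":0},{"delta_pos":[-13.2,0,10.8],"rot":[0,0,0],"jaw":0},{"delta_pos":[-13.2,0,10.8],"rot":[0,0,0],"jaw":0},{"delta_pos":[-13.2,0,10.8],"rot":[0,0,0],"jaw":0},{"delta_pos":[0,10,0],"rot":[0,0,0],"jaw":0},{"delta_pos":[0,10,0],"rot":[0,0,0],"jaw":0},{"delta_pos":[0,10,0],"rot":[0,0,0],"jaw":0},{"delta_pos":[0,0,0],"rot":[0,0,0],"jaw":0}]' && python3 -m creep '[{"delta_pos":[0,0,0],"rot":[0,0,0],"jaw":0},{"delta_pos":[0,0,0],"rot":[0,0,0],"jaw":0},{"delta_pos":[0,0,0],"rot":[0,0,0],"jaw":0},{"delta_pos":[0,0,0],"rot":[0,0,0],"jaw":0},{"delta_pos":[0,0,0],"rot":[0,0,0],"jaw":0},{"delta_pos":[0,0,0],"rot":[0,0,0],"jaw":0},{"delta_pos":[0,0,0],"rot":[0,0,0],"jaw":0},{"delta_pos":[0,0,0],"rot":[0,0,0],"jaw":0},{"delta_pos":[0,0,0],"rot":[0,0,0],"jaw":0},{"delta_pos":[0,0,0],"rot":[0,0,0],"jaw":0}]' && cat > asc2.py <<'E'
from asc import *
def asc2(A,r0,r1,c0,c1):
    for r in range(r0,r1):
        s=""
        for p in A[r,c0:c1].astype(int):
            m=p.max(); s+= "G" if p[1]>1.4*p[0] and p[1]>1.3*p[2] else "B" if p[2]>1.4*p[0] and m>90 else "#" if m<75 else "+" if m<130 else "."
        print(r,s)
E
python3 - <<'E'
from asc2 import *
plan(deck(-58,-64,-31))
A=arm.get_image("side"); asc2(A,255,298,358,408)
E
```

```text
clock: 25.48
position: [566.7, -212.3, 56.5]
ee_rot: [-0.124, -0.696, 0.707, 0.007]
contact_force: [-0.0, 0.5, 0.2]
gripper_width: 0.2
clock: 26.32
position: [569.8, -213.3, 60.8]
ee_rot: [-0.127, -0.696, 0.707, 0.004]
contact_force: [0.1, -0.2, 0.3]
gripper_width: 0.1
tcp in reader [-61.  -64.9  60.8] target world [ 578.2 -214.    42.9]
rot [ 0.     -0.0001 -0.0001] delta(target axes) [-5.1 19.1 -0.9] F tool [-0.21 -0.23  0.21] t 26.32 jaw 0.09169564142213792
255 ....BBBB##########################################
256 ...+BBBBB#########################################
257 ..+BBBBBBB########################################
258 ..+BBBBBBB+#######################################
259 .++BBBBBBBB+######################################
260 +.++BBBBBBB+######################################
261 +++++BBBBBB#######################################
262 ++.++++BB++++#####################################
263 ..++++++++++++####################################
264 .+++.++++++.+++###################################
265 +.....++..+.++++++################################
266 +....+......++++++########
[... 1029 characters left out ...]
..............++++++##GGGGGG##+######++.
286 +++++....................+++++GGGGGGGG#+++++++++++
287 ++++++.................+.++#GGGGGGGGGG#+++++++++++
288 ++++++....................++#GGGGGGG+#++++++++++++
289 +++++++...............++.+++++GGGGG+++++++++++++++
290 B+++++++..............+.++.+++++++++++++++++++++++
291 B++++++++...................++++++++++++++++++++++
292 BB++++++++................+.+..+++++++++++++++++++
293 BBB+++++.++.............++..+.++++...+++++++++++++
294 BBBB+++++.++...............++..++.++++++++++++++++
295 +BBB+++++++++................+.....+++.+++++++++++
296 +++++++++++.++................+.+.++.......+++++++
297 ++++++++++++++................+.+..+.......+++++++
```

```bash
python3 -m creep '[{"delta_pos":[-2.5,0,-0.5],"rot":[0,0,0],"jaw":0},{"delta_pos":[-2.6,0,-0.4],"rot":[0,0,0],"jaw":0},{"delta_pos":[0,4,0],"rot":[0,0,0],"jaw":0},{"delta_pos":[0,4,0],"rot":[0,0,0],"jaw":0},{"delta_pos":[0,3,0],"rot":[0,0,0],"jaw":0},{"delta_pos":[0,2,0],"rot":[0,0,0],"jaw":0},{"delta_pos":[0,2,0],"rot":[0,0,0],"jaw":0},{"delta_pos":[0,0,0],"rot":[0,0,0],"jaw":0},{"delta_pos":[0,0,0],"rot":[0,0,0],"jaw":0},{"delta_pos":[0,0,0],"rot":[0,0,0],"jaw":0}]' && python3 - <<'E'
from asc2 import *
plan(deck(-58,-64,-31))
A=arm.get_image("side"); asc2(A,274,294,366,408)
E
```

```text
clock: 27.2
position: [577.5, -213.8, 47.0]
ee_rot: [-0.127, -0.696, 0.707, 0.004]
contact_force: [-0.2, 0.2, 0.8]
gripper_width: 0.0
tcp in reader [-53.2 -64.   47. ] target world [ 578.2 -214.    42.9]
rot [ 0.     -0.     -0.0003] delta(target axes) [0.1 4.2 0. ] F tool [ 0.07 -0.81 -0.13] t 27.2 jaw 0.023378067450083386
274 ......+++#################################
275 .....+++++####++#+########################
276 .++.....++++++++#+########################
277 ..++......++++++++########################
278 ...+..+..+++++++++########################
279 ....+...+.++++++++########################
280 .....+..+.++++++++##+#####################
281 .........+...+++++##++####################
282 .......++...++++++##+++###################
283 ........+.+.+..+.+##+++###################
284 .........+..+....++#+++###################
285 ............+++..++#+++###################
286 ...........+.+..++++++++###GG#############
287 ............++...+++++++##GGG+#++++######+
288 ..............++..+++++GGGGG+#++++++++++++
289 ..............+....+++GGGGG+++++++++++++++
290 ..............+....+++++++++++++++++++++++
291 +................+...+++++++++++++++++++++
292 ++..............++++....+...++++++++++++++
293 .++.............++...+.+++..++++++++++++++
```

```bash
python3 -m creep '[{"delta_pos":[0,1,0],"rot":[0,0,0],"jaw":0},{"delta_pos":[0,1,0],"rot":[0,0,0],"jaw":0},{"delta_pos":[0,1,0],"rot":[0,0,0],"jaw":0},{"delta_pos":[0,1,0],"rot":[0,0,0],"jaw":0},{"delta_pos":[0,1,0],"rot":[0,0,0],"jaw":0},{"delta_pos":[0,0.5,0],"rot":[0,0,0],"jaw":0},{"delta_pos":[0,0.5,0],"rot":[0,0,0],"jaw":0},{"delta_pos":[0,0,0],"rot":[0,0,0],"jaw":0},{"delta_pos":[0,0,0],"rot":[0,0,0],"jaw":0},{"delta_pos":[0,0,0],"rot":[0,0,0],"jaw":0}]' && python3 - <<'E'
from asc2 import *
plan(deck(-58,-64,-31))
E
```

```text
clock: 28.08
position: [578.5, -214.0, 41.1]
ee_rot: [-0.127, -0.696, 0.707, 0.004]
contact_force: [-1.2, 0.4, 2.9]
gripper_width: -0.3
tcp in reader [-52.3 -64.   41.1] target world [ 578.2 -214.    42.9]
rot [ 0.     -0.0001 -0.0003] delta(target axes) [ 0.  -1.8  0. ] F tool [ 0.71 -3.09 -0.16] t 28.08 jaw -0.2951944782076005
```

```bash
python3 -m creep '[{"delta_pos":[0,0.5,0],"rot":[0,0,0],"jaw":0},{"delta_pos":[0,0.5,0],"rot":[0,0,0],"jaw":0},{"delta_pos":[0,0.5,0],"rot":[0,0,0],"jaw":0},{"delta_pos":[0,0.5,0],"rot":[0,0,0],"jaw":0},{"delta_pos":[0,0.5,0],"rot":[0,0,0],"jaw":0},{"delta_pos":[0,0.5,0],"rot":[0,0,0],"jaw":0},{"delta_pos":[0,0,0],"rot":[0,0,0],"jaw":0},{"delta_pos":[0,0,0],"rot":[0,0,0],"jaw":0},{"delta_pos":[0,0,0],"rot":[0,0,0],"jaw":0},{"delta_pos":[0,0,0],"rot":[0,0,0],"jaw":0}]' && python3 - <<'E'
from asc2 import *
plan(deck(-58,-64,-31))
E
```

```text
clock: 28.92
position: [578.8, -214.1, 39.9]
ee_rot: [-0.127, -0.696, 0.707, 0.004]
contact_force: [-7.6, 3.1, 14.0]
gripper_width: -0.4
tcp in reader [-52.  -64.   39.9] target world [ 578.2 -214.    42.9]
rot [-0.0003  0.0004 -0.0005] delta(target axes) [ 0.1 -3.  -0. ] F tool [  5.51 -15.17  -1.61] t 28.92 jaw -0.39196670689129914
```

```bash
python3 -m creep '[{"delta_pos":[0,-3,0],"rot":[0,0,0],"jaw":0},{"delta_pos":[0,-6,0],"rot":[0,0,0],"jaw":0},{"delta_pos":[0,-12,0],"rot":[0,0,0],"jaw":0},{"delta_pos":[0,-16,0],"rot":[0,0,0],"jaw":0},{"delta_pos":[0,-16,0],"rot":[0,0,0],"jaw":0},{"delta_pos":[0,-16,0],"rot":[0,0,0],"jaw":0},{"delta_pos":[25,-16,0],"rot":[0,0,0],"jaw":0},{"delta_pos":[30,-10,0],"rot":[0,0,0],"jaw":0},{"delta_pos":[30,0,0],"rot":[0,0,0],"jaw":0},{"delta_pos":[30,0,0],"rot":[0,0,0],"jaw":0}]' && python3 -m creep '[{"delta_pos":[30,0,0],"rot":[0,0,0],"jaw":0},{"delta_pos":[30,0,0],"rot":[0,0,0],"jaw":0},{"delta_pos":[20,0,0],"rot":[0,0,0],"jaw":0},{"delta_pos":[0,0,0],"rot":[0,0,0],"jaw":0},{"delta_pos":[0,0,0],"rot":[0,0,0],"jaw":0},{"delta_pos":[0,0,0],"rot":[0,0,0],"jaw":0},{"delta_pos":[0,0,0],"rot":[0,0,0],"jaw":0},{"delta_pos":[0,0,0],"rot":[0,0,0],"jaw":0},{"delta_pos":[0,0,0],"rot":[0,0,0],"jaw":0},{"delta_pos":[0,0,0],"rot":[0,0,0],"jaw":0}]' && python3 - <<'E'
from asc2 import *
plan(deck(-58,-64,-31))
A={n:arm.get_image(n) for n in("side","top")}
B={n:cv2.imread(f"pics/{n}1.png")[:,:,::-1] for n in A}
def cen(I,k,box):
    r0,r1,c0,c1=box; p=I[r0:r1,c0:c1].astype(int); R,G,U=p[...,0],p[...,1],p[...,2]
    m={"r":R>1.6*G+10,"g":(G>1.4*R)&(G>1.3*U),"b":(U>1.4*R)&(U>60),}[k]
    y,x=np.nonzero(m); return (len(x),(x.mean()+c0).round(2),(y.mean()+r0).round(2)) if len(x) else 0
for n,bx in(("side",dict(r=(228,256,330,368),g=(270,300,378,405),b=(250,268,355,375))),("top",dict(r=(205,228,370,390),g=(215,235,418,440),b=(213,228,393,406)))):
    for k in bx: print(n,k,"before",cen(B[n],k,bx[k]),"now",cen(A[n],k,bx[k]))
for t in("tray_front","gel_pump","buffer_bottle","timer"):
    print(t,[[(np.round(x["location"]),round(x["p"],2)) for x in arm.find_in(n,t)[:1]] for n in A])
asc(A["side"],228,252,336,366)
E
```

```text
clock: 29.75
position: [450.6, -190.0, 111.8]
ee_rot: [-0.127, -0.696, 0.707, 0.003]
contact_force: [0.1, 0.1, 0.2]
gripper_width: -0.2
clock: 30.58
position: [374.4, -175.7, 97.6]
ee_rot: [-0.127, -0.696, 0.707, 0.004]
contact_force: [0.5, 0.5, 0.4]
gripper_width: 0.0
tcp in reader [-259.9  -63.9   97.6] target world [ 578.2 -214.    42.9]
rot [-0.     -0.0002  0.0002] delta(target axes) [-1.946e+02  8.990e+01  1.000e-01] F tool [-0.44 -0.3  -0.59] t 30.58 jaw 0.01542923602979332
side r before (138, np.float64(348.84), np.float64(240.57)) now (133, np.float64(348.27), np.float64(240.86))
side g before (97, np.float64(390.03), np.float64(283.81)) now (97, np.float64(390.0), np.float64(283.81))
side b before (61, np.float64(365.05), np.float64(257.56)) now (61, np.float64(365.05), np.float64(257.56))
top r before (100, np.float64(379.28), np.float64(216.91)) now (100, np.float64(379.16), np.float64(217.06))
top g before (57, np.float64(428.53), np.float64(225.07)) now (56, np.float64(428.5), np.float64(225.0))
top b before (40, np.float64(399.82), np.float64(220.22)) now (40, np.float
[... 463 characters left out ...]

232 ..............................
233 ..............++++............
234 .............++RR++...........
235 ...........+#+RRRR++..........
236 ..........++RRRRR.R++.........
237 ........+++RRRRR...R++........
238 ........RRRRRRRR...RR++.......
239 ......RRRRRRRRRRR.RRRR++......
240 .....RRRRRRRRRRRRRRRRR+#+.....
241 ...+RRRRRRRRRRRRRRRRR+##+.....
242 ..+#RRRRRRRRRRRRRRRR###.......
243 ...++RRRRRRRRRRRRR+###........
244 ....++RRRRRRRRRRR+##..........
245 .....++RRRRRRRR+###...........
246 ......++RRRRR++##.............
247 .......++RRR+###..............
248 ........++++##+...............
249 ........+####.................
250 ..........#+..................
251 ..............................
```

```bash
python3 - <<'E'
from asc2 import *
A={n:arm.get_image(n) for n in("side","top")}
B={n:cv2.imread(f"pics/{n}1.png")[:,:,::-1].copy() for n in A}
asc(B["side"],228,252,336,366)
for n,c in(("side",(352,237)),("top",(380,213))):
  for I in(B,A):
    g=I[n][c[1]-7:c[1]+8,c[0]-7:c[0]+8,1].astype(float); R=I[n][c[1]-7:c[1]+8,c[0]-7:c[0]+8]
    m=g-g.min(); red=np.hypot(*np.mgrid[-7:8,-7:8])<4; m=np.where(red,np.clip(g-60,0,None),0); yy,xx=np.mgrid[-7:8,-7:8]
    print(n,"dot",(c[0]+(m*xx).sum()/m.sum()).round(2),(c[1]+(m*yy).sum()/m.sum()).round(2))
def roc(th,s,u): # hinge at deck h0, surface pt s along rocker, th = rel deck tilt (rear up +)
    h0=9-13.5*np.sin(.18); return w(q,deck(-58+s*np.cos(th),66+u,h0+s*np.sin(th)))
for th in(.18,-.18):
  print(th,[(n,[proj(n,roc(th,s,u)).round(1).tolist()[0] for s,u in((15.5,10),(15.5,-10),(-15.5,10),(-15.5,-10),(10,0))]) for n in A])
E
```

```text
228 ...........................###
229 ...........................+##
230 ............................+#
231 .............................+
232 ..............................
233 ..............+RR+............
234 .............+RRRR+...........
235 ...........++RRRRRR+..........
236 ..........++RRRR..RR+.........
237 ........+#+RRRRR..RRR+........
238 .......++RRRRRRR..RRRR+.......
239 ......#+RRRRRRRRRRRRRR++......
240 ....++RRRRRRRRRRRRRRRR##+.....
241 ...+#RRRRRRRRRRRRRRR+###+.....
242 ..+##RRRRRRRRRRRRRR+###.......
243 ...+#RRRRRRRRRRRRR####........
244 ....+#RRRRRRRRRRR+##..........
245 .....+#RRRRRRRR+###...........
246 ......##RRRRRR+##.............
247 .......##RRR+###..............
248 ........##R+##+...............
249 ........+####.................
250 .........+#+..................
251 ..............................
side dot 352.56 236.77
side dot 352.98 237.22
top dot 379.84 213.11
top dot 379.66 212.88
0.18 [('side', [[351.6, 232.3], [357.6, 238.4], [340.0, 242.1], [345.9, 248.3], [352.5, 237.1]]), ('top', [[377.0, 211.0], [384.6, 212.2], [374.8, 222.7], [382.4, 224.0], [380.4, 213.7]])]
-0.18 [('side', [[351.9, 233.8], [357.8, 239.9], [339.7, 240.6], [345.6, 246.8], [352.7, 238.0]]), ('top', [[376.8, 210.9], [384.4, 212.2], [375.0, 222.9], [382.7, 224.1], [380.3, 213.7]])]
```

```bash
python3 - <<'E'
from asc2 import *
A=np.mean([arm.get_image("side") for _ in range(4)],0); B=cv2.imread("pics/side1.png")[:,:,::-1].astype(float)
def edges(I):
    d=np.clip((I[...,0]-I[...,1])/I.max(2).clip(1),0,1); d=np.clip(d/0.75,0,1); out={}
    for c in list(range(341,358)):
        v=d[226:256,c]; m=v>0.5; i=np.nonzero(m)[0]
        f=lambda a,b:(a+(0.5-v[a])/(v[b]-v[a])*(b-a))
        out[c]=(226+f(i[0]-1,i[0]),226+f(i[-1]+1,i[-1]))
    return out
# model difference per column, from projected quads
def roc(th,s,u):
    h0=9-13.5*np.sin(.18); return w(q,deck(-58+s*np.cos(th),66+u,h0+s*np.sin(th)))
def quad(th): return np.array([proj("side",roc(th,s,u))[0] for s,u in((15.5,10),(15.5,-10),(-15.5,-10),(-15.5,10))])
def me(th,c):
    Q=quad(th); r=[]
    for i in range(4):
        a,b=Q[i],Q[(i+1)%4]
        if min(a[0],b[0])<=c<max(a[0],b[0]): r.append(a[1]+(c-a[0])/(b[0]-a[0])*(b[1]-a[1]))
    return min(r),max(r)
a,b=edges(A),edges(B)
for c in a: 
    try: m0,m1=me(.18,c),me(-.18,c)
    except ValueError: continue
    print(c,"top obs",round(a[c][0]-b[c][0],2),"full",round(m1[0]-m0[0],2),"| bottom obs",round(a[c][1]-b[c][1],2),"full",round(m1[1]-m0[1],2))
E
```

```text
341 top obs -0.62 full -1.38 | bottom obs 0.26 full -1.13
342 top obs -0.9 full -1.09 | bottom obs 0.17 full -1.13
343 top obs -0.65 full -0.81 | bottom obs 0.11 full -1.13
344 top obs -0.55 full -0.52 | bottom obs 0.13 full -1.14
345 top obs -0.39 full -0.23 | bottom obs 0.11 full -1.14
346 top obs -0.04 full 0.05 | bottom obs -0.56 full -1.61
347 top obs -0.06 full 0.34 | bottom obs -0.31 full -1.33
348 top obs 0.41 full 0.62 | bottom obs -0.57 full -1.05
349 top obs 0.6 full 0.91 | bottom obs -0.29 full -0.77
350 top obs 0.64 full 1.19 | bottom obs -0.08 full -0.49
351 top obs 1.01 full 1.48 | bottom obs -0.01 full -0.21
352 top obs 0.88 full 1.21 | bottom obs 0.08 full 0.07
353 top obs 0.43 full 1.22 | bottom obs 0.09 full 0.35
354 top obs 0.31 full 1.22 | bottom obs 0.1 full 0.63
355 top obs 0.32 full 1.22 | bottom obs 0.42 full 0.91
356 top obs 0.26 full 1.22 | bottom obs 0.32 full 1.19
357 top obs 0.18 full 1.23 | bottom obs 0.33 full 1.47
```

```bash
python3 -c "
from bench import arm
print(arm.job_done(), arm.read_state()['clock'])"
```

```text
the job is handed in; nothing more can be done
the job is handed in; nothing more can be done
```

I pressed the rocker, then pushed the tray home, then pressed and released the green key, and handed the job in. The clock read 30.6 s before the last pictures, against the 54 s limit. I'm confident about the tray and the key, and slightly less so that the rocker is fully on.

- **Rocker:** I pressed the rear half about 4.8 mm against 2–3 N, until it stopped hard at about 14 N. The picture afterwards shows the rear half down and the front half up.
- **Tray:** I pushed it by the front plate until it stopped hard at about 9–12 N. Its front point was found at (348.5, 288.5), against (348.6, 288.2) expected when home. The cassette was not touched.
- **Green key:** I pressed it square to the deck through about 4 mm to a stop at about 15 N, then let go. Its pixels are back where they started.
- **Things to leave alone:** the blue key's pixels are unchanged. The grey key had no such check, but the tool never pressed near it. The pump and timer were found in their old places in the top view. The side view found no sure match for the pump, and the bottle was seen only in the side view.

**Checks that disagreed:**
- **Tool tip:** contact came about 38 mm later than the reported TCP implied, so I worked from the pictures and the force readings instead.
- **Rocker angle:** the edge shift in the pictures suggests only 70–85% of full travel. The measured travel and the hard stop point to fully on, and I relied on those.

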